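Repack a lunch box: swap jar and tin, then divider and top layer

TASK

The jar and the flat tin were put into each other's bay of the lunch box: swap them, using a free spot such as the cork trivet, so that the jar stands upright between the curved ridges of its seat and the tin lies flat on the floor of the plain bay. Then lay the wooden divider over the tin so that it sits down level on the walls of that bay, and stand the snack carton and the dip tub upright on the divider, one on each side of its grip. Never lay the jar down or tip it over on the way.

Things in the scene. Friction and masses are not known exactly. Their poses are not given: they have to be found in the camera images.
- lunch_box: White lunch box base, fixed, any yaw, 263 x 94 x 40 mm; origin centre of underside, x along, y across. Floor 4 mm, walls 5 mm thick, tops at 40 mm. Two bays 124 (x) by 84 (y) mm inside, centred at x -64.5 and +64.5 mm. Each long wall has at each bay's middle a 64 mm wide thumb cut-out (46 at its foot) down to the floor, so fingers closing along y reach beside a low thing.
- tin_bay (a point): Centre of the plain bay (at -x of the lunch box), on its floor, 4 mm above the table; axes as the lunch box. The tin's place, with the divider over it on the wall tops, 36 mm above this point.
- jar_bay (a point): Centre of the jar seat in the +x bay, on its floor, 4 mm above the table; axes as the lunch box. Two curved ridges 6 mm high stand on the floor on its +x and -x sides, their inner faces on a circle of 84 mm diameter round this point; the jar stands between them.
- jar: Glass jar of red jam with white lid, 72 mm in diameter over all (about 68 where gripped), 102 mm tall, about 0.5 kg. Origin: centre of underside, z up. Starts upright in the plain bay, where it would hold the divider up. Grip the upper third, above the box walls, fingers closing along the box's y.
- tin: Flat food tin, rounded ends, teal top: 63 mm (x) by 105 mm (y) by 26 mm high, about 0.15 kg. Origin: centre of underside, z up. Starts lying on the ridges of the jar seat, underside 10 mm above the table, its y along the lunch box's x; it goes into the plain bay the same way or end for end. Grip it at the middle along its x, through the cut-outs.
- divider: Dark wooden deck 142 (x) by 102 (y) mm, 5 mm thick, 5 mm rim. Origin: centre of the board's underside; two battens reach 6 mm below it, with 5 mm play along x in the bay, 12 across. Middle: upright grip 10 mm thick (x), 34 long (y), top at z 32 mm; pinch it along x. Seats with x along the box's x, either way round. Things stand on it at z 5 mm, x +36 and -36 mm.
- snack_box: Brown carton with a white paper band, 42 mm (x) by 56 mm (y) by 58 mm high, standing upright. Origin: centre of its underside, z up. Stands on the divider with its x along the divider's x (either way round), fingers closing along its y.
- dip_tub: Small round grey tub with a white lid, 46 mm in diameter at the lid (40 mm at the foot), 44 mm high, standing upright. Origin: centre of its underside, z up. Set it on the divider with the fingers closing along the divider's y.
- trivet: Round cork trivet, fixed, 120 mm in diameter, 8 mm thick, empty: a free spot to set something down. Origin: centre of its underside. Clear table will do as well.
There are look-alikes about, which are no part of the job. What is shaped like the snack_box but orange is not meant.

How it is judged (in metres and radians):
At the end, for the whole second after the job is handed in: Jar upright on its seat floor (14 mm); tin flat on the plain bay's floor (14 mm); divider level on that bay's walls (10 mm along, 13 across, 3 up, 0.2 rad); carton and tub upright on it, one each side of the grip (20 to 52 mm from its middle, 35 mm across); all at rest (horizontal distance between jar and jar_bay below 0.014 m and z of jar in the frame of jar_bay between -0.003 and 0.004 m and angle between each of jar, tin's own z axis and vertical below 0.06 rad and x of tin in the frame of tin_bay between -0.014 and 0.014 m and y of tin in the frame of tin_bay between -0.015 and 0.015 m and z of tin in the frame of tin_bay between -0.003 and 0.004 m and x of divider in the frame of tin_bay between -0.01 and 0.01 m and y of divider in the frame of tin_bay between -0.013 and 0.013 m and z of divider in the frame of tin_bay between 0.033 and 0.039 m and angle between divider's own z axis and vertical below 0.05 rad and angle between the x axis of divider and the x axis of lunch_box, either way round below 0.2 rad and y of snack_box in the frame of divider between -0.035 and 0.035 m and z of snack_box in the frame of divider between 0.002 and 0.009 m and angle between each of snack_box, dip_tub's own z axis and vertical below 0.08 rad and y of dip_tub in the frame of divider between -0.035 and 0.035 m and z of dip_tub in the frame of divider between 0.002 and 0.009 m and ((x of snack_box in the frame of divider between 0.02 and 0.052 m and x of dip_tub in the frame of divider between -0.052 and -0.02 m) or (x of snack_box in the frame of divider between -0.052 and -0.02 m and x of dip_tub in the frame of divider between 0.02 and 0.052 m)) and linear speed of each of jar, tin, divider, snack_box, dip_tub below 0.02 m/s and angular speed of each of jar, tin, divider, snack_box, dip_tub below 0.2 rad/s); the robot touches nothing.
It fails at once if the jar was tipped over (angle between jar's own z axis and vertical above 0.7 rad).
It also fails if it takes over 147 s, if anything falls off the work surface, if the arm or the gripper's body presses on something with over 40 N, if the wrist force passes 120 N, or if a joint passes its speed limit or range.

ROBOT

A 6-joint arm with a two-finger parallel gripper is mounted at the origin on a cart in front of the work surface, level with it; the furniture and walls round the work are solid. World frame = base frame: x ahead of the robot, y to its left, z up, the work surface at z = 0. Lengths are in mm, angles in rad, forces in N, time in s.
With the tool pointing down it reaches from about 275 to 1000 mm from the base axis. Payload 8.4 kg.
Tool frame: the origin (TCP) lies at the very end of the fingers, on their centre line; the grasp point (between the pads) lies 19 mm behind it; z points along the fingers, y is the line along which they close (so a half turn about z gives the same grasp; the last joint's range is limited). The gripper opens to 85 mm and grips with 20 to 120 N. Pads are 22 mm wide; open, the fingers measure 114 mm over their backs; the gripper's body (76 mm by 85 mm) begins 54 mm behind the grasp point. The pads swing forward as they close: fully open they stand 13 mm farther back than shut.
Start: joints at [-1.272, 0.353, 1.633, -0, 1.155, -0.002], TCP at [185.176, -596.94, 231.281] pointing down, gripper open.
Joint ranges: [-2.63, 2.63], [-0.92, 2.1], [0.06, 2.66], [-1.3, 4.44], [0, 2.69], [-3.02, 3.02]. Speed limits (rad/s): [2.22, 2.22, 2.79, 3.14, 3.14, 3.14].

INTERFACE

Orientations are given as [roll, pitch, yaw] about the fixed x, y, z axes, in that order (R = Rz(yaw) Ry(pitch) Rx(roll)).
In Python, from rig import r, vision gives the robot as it stands. The module is installed in compiled form; this text tells all that it offers.
- The arm moves only by the tool play_rows, never from a script. Its argument "steps" is a list of rows, each an object with "delta_pos": the shift along the tool's x, y, z in cm, a list of three; "yaw": the turn about the tool's z in rad; "jaw": the opening in per cent of the stroke, from 0 (shut) to 100 (fully open). A call has exactly 8 rows; each row is the pose to reach, as a shift and turn from the pose commanded when the call began, along the tool's axes at that moment; what a row does not reach only later rows make up. A row lasts 1/10 s, in which the tool goes at most 50 mm and 8.59 degrees, less where a joint would pass 70% of its speed; a pose out of reach is approached as far as the arm can. A call with a gripper value outside its range is refused whole. The fingers move at their own pace and stop on an object; "grip_force" is the grip in N (left out, the last holds). Time passes only in rows, so rows that repeat a pose let the fingers close, or fill a call up. It gives the time, the measured TCP pose, the force, the opening and the grip force at its end, in the units of the state.
- r.sense(): the state, without advancing time (a new reading comes with each control period).
- vision.grab_frame(name): name is "side" or "top"; returns (picture, depth): 400x640x3 uint8, red, green, blue; 400x640 float32, mm along the optical axis (not along the pixel's ray), 0 where there is no reading.
- vision.calibration(name): a dict with "mtx" (3x3 intrinsics, pixels), "extrinsics" (4x4, takes a point from camera to world coordinates). Camera axes: x right, y down, z forward; pixel columns grow to the right and rows downward; lengths in mm; the calibration is good to about 2 mm. A picture is of the moment at which its call begins. calibration takes no time and is no camera call.
- r.sign_off(): hands the job in; it is judged then, once.
Trained networks look in the newest picture that a camera, given by its name, has taken for a name from the list of things; names that differ only in an ending like _2 or _b are one class to them, and where a whole thing is asked for, a point or a joint stands for the part that bears it (a point fixed in the world has none). Each returns a list of dicts, best first, with "conf" (0 to 1); they miss things now and then, are a little off and sometimes report something else, mostly with a low value. They report only what shows in the picture. A call takes as long as a camera call. They do not tell look-alikes from the thing itself.
- vision.cut_out(camera, thing): "region" (400x640 bool, what is visible of it) and "uv" ([column, row] in pixels, amid what is visible of it).
- vision.landmark_of(camera, thing): "uv" ([column, row] in pixels: a listed point, or the origin of a listed thing).
The state is a dict: "clock": time; "qpos": joint angles; "qvel": joint speeds; "joint_efforts": joint torques, N m; "eef_pos": TCP position; "tcp_rot": TCP orientation; "contact_force": force on the tool from outside, world axes, zero at the start; "wrist_torque": the same for the moment, N m; "opening": opening from 0.0 (shut) to 1.0 (fully open); "grasp_force": force on a finger pad.
Only numpy, scipy, OpenCV 4.12 (cv2) and the standard library are available. Lean on these libraries where they do the work, as an engineer would, in place of code of your own. Each camera call takes 0.05 s, during which the arm holds its last target. There are 200 camera calls.

## Working session

There is one attempt and no reset: what is moved stays moved. The work goes in short steps, Python scripts to look and compute and a tool call to move; the robot and the scene stay as the last step left them, time stands still between calls to the robot, and variables do not carry over. Pictures are saved under pics/ and viewed, at most 17 in all, crops included, and the job is handed in when it is done.

Besides the shell and the picture viewer there is one more tool, called after ">>>" as name(argument=value, ...), one argument or row to a line, values as JSON. play_rows: Moves the arm, as the interface text tells. Its arguments: {"type":"object","properties":{"steps":{"type":"array"},"grip_force":{"type":"number"}},"required":["steps"]}

```bash
mkdir -p pics; cat > h.py <<'E'
import numpy as np, cv2
from rig import r, vision
def grab(c):
    p,d=vision.grab_frame(c); return p,d
def cloud(c,d):
    k=vision.calibration(c); K=np.array(k["mtx"]);T=np.array(k["extrinsics"])
    v,u=np.mgrid[0:d.shape[0],0:d.shape[1]]
    P=np.stack([(u-K[0,2])/K[0,0]*d,(v-K[1,2])/K[1,1]*d,d],-1)
    return P@T[:3,:3].T+T[:3,3]
def save(n,p,s=1):
    cv2.imwrite("pics/"+n,cv2.resize(p[:,:,::-1],None,fx=s,fy=s,interpolation=cv2.INTER_CUBIC))
E
python3 - <<'E'
from h import *
s=r.sense(); print({k:np.round(v,3).tolist() for k,v in s.items()})
for c in("top","side"):
    p,d=grab(c); save(c+"0.png",p); W=cloud(c,d); np.savez(c+"0.npz",p=p,W=W,d=d)
    print(c,np.round(vision.calibration(c)["extrinsics"],2).tolist())
    for t in("lunch_box","tin_bay","jar_bay","jar","tin","divider","snack_box","dip_tub","trivet"):
        if t not in("tin_bay","jar_bay"):
          for o in vision.cut_out(c,t)[:3]:
            m=o["region"]&(d>0); Q=W[m]
            print(c,t,round(o["conf"],2),np.round(o["uv"]),m.sum(),np.round(np.median(Q,0)),"zmax",np.round(np.percentile(Q[:,2],98)))
        for o in vision.landmark_of(c,t)[:2]: print("  lm",t,round(o["conf"],2),np.round(o["uv"],1))
E
```

```text
{'clock': 0.0, 'qpos': [-1.272, 0.354, 1.634, 0.0, 1.155, -0.002], 'qvel': [-0.001, -0.0, -0.001, -0.0, 0.001, -0.001], 'joint_efforts': [-0.0, -60.525, -34.207, -0.0, 0.009, -0.0], 'eef_pos': [185.042, -596.486, 230.571], 'tcp_rot': [-3.14, -0.0, 0.301], 'contact_force': [-0.123, 0.113, -0.415], 'wrist_torque': [-0.025, 0.049, 0.036], 'grasp_force': 0.0, 'opening': 1.001}
top [[-0.01, -0.99, 0.12, 395.1], [-1.0, 0.01, -0.01, -4.94], [0.01, -0.12, -0.99, 968.2], [0.0, 0.0, 0.0, 1.0]]
top lunch_box 0.71 [339. 174.] 2022 [579. -64.   5.] zmax 41.0
top lunch_box 0.63 [434. 261.] 340 [ 347. -305.   41.] zmax 45.0
  lm lunch_box 0.79 [335.2 172.9]
  lm tin_bay 0.79 [346.1 195.9]
  lm jar_bay 0.69 [325.  148.7]
top jar 0.66 [350. 191.] 731 [518. -91. 104.] zmax 108.0
top jar 0.38 [197. 262.] 2211 [350. 300.  11.] zmax 35.0
  lm jar 0.98 [347.4 194.2]
  lm jar 0.21 [195.8 170.5]
top tin 0.72 [328. 145.] 904 [648. -41.  33.] zmax 36.0
top tin 0.27 [436. 262.] 320 [ 347. -304.   42.] zmax 45.0
  lm tin 0.66 [326.8 146.8]
top divider 0.72 [195. 262.] 2293 [350. 300.  11.] zmax 34.0
top divider
[... 993 characters left out ...]
318.   43.] zmax 47.0
  lm jar 0.87 [326.6 234.4]
side tin 0.64 [353. 315.] 2015 [ 571. -375.   10.] zmax 12.0
side tin 0.56 [369. 218.] 599 [647. -48.  35.] zmax 39.0
  lm tin 0.66 [368.6 220.4]
  lm tin 0.63 [326.2 236.1]
side divider 0.61 [280. 160.] 604 [349. 293.  14.] zmax 38.0
  lm divider 0.66 [277.2 163.1]
side snack_box 0.9 [341. 170.] 374 [586. 185.  42.] zmax 62.0
side snack_box 0.67 [364. 187.] 358 [641.  93.  46.] zmax 62.0
  lm snack_box 0.79 [343.2 164.1]
  lm snack_box 0.78 [362.3 191.5]
side dip_tub 0.62 [256. 287.] 422 [ 348. -318.   43.] zmax 47.0
  lm dip_tub 0.86 [257.2 294.5]
side trivet 0.59 [354. 317.] 1966 [ 571. -375.   10.] zmax 12.0
  lm trivet 0.93 [353.7 318.3]
```

View pics/top0.png

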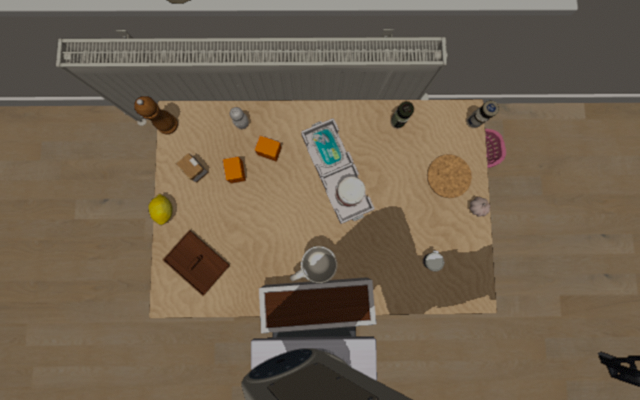

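View pics/side0.png

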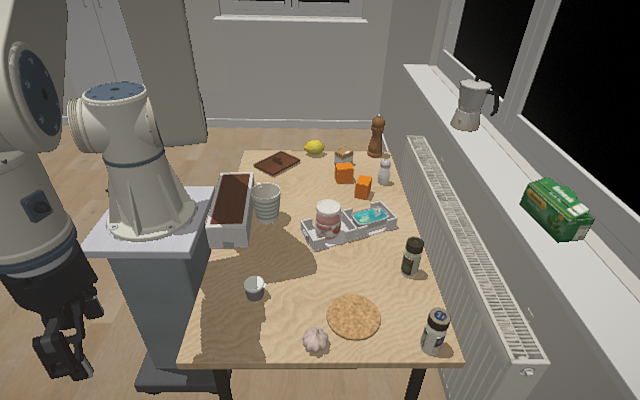

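Top picture: three cartons, brown with white band (192,167) and two orange ones (233,169) and (267,148). The brown one fits. The jar is at (350,190), tin at (327,148), divider at (196,262), tub at (434,261), trivet at (449,176), and a glass stands near (318,265). I'll confirm the carton and fit the poses.

```bash
python3 - <<'E'
from h import *
for c in("top","side"):
    f=np.load(c+"0.npz");W=f["W"];p=f["p"]
    if c=="top": save("crop.png",p[140:300,150:250],5); save("crop.png",p[140:200,150:290],5)
    def fit(n,x,y,R,z0,z1):
        m=(np.hypot(W[...,0]-x,W[...,1]-y)<R)&(W[...,2]>z0)&(W[...,2]<z1)&(f["d"]>0)
        Q=W[m]
        if len(Q)<10: print(c,n,"none");return
        q=Q[:,:2].astype(np.float32)
        a=cv2.minAreaRect(q); cc=cv2.minEnclosingCircle(q)
        print(c,n,len(Q),"rect",np.round(a[0],1),np.round(a[1],1),round(np.radians(a[2]),3),"circ",np.round(cc[0],1),round(cc[1],1),"z",np.round(np.median(Q[:,2]),1))
    fit("jar",518,-91,60,98,115)
    fit("box",582,-66,150,36.5,45)
    fit("tin",648,-41,60,31,40)
    fit("div",350,300,100,7.5,16)
    fit("grip",350,300,40,27,40)
    fit("snack",590,305,45,50,70)
    fit("tub",347,-305,40,38,52)
    fit("trivet",573,-366,75,6,14)
    fit("oranges",584,199,45,50,70)
    fit("glass",350,0,70,50,200)
    fit("garlic",500,-450,60,15,100)
E
```

```text
top jar 591 rect [521.2 -93.6] [64.5 63.3] 1.549 circ [521.6 -94.2] 33.3 z 104.6
top box 390 rect [585.3 -65.5] [262.7  94.1] 0.398 circ [585.4 -66.6] 137.6 z 39.1
top tin 760 rect [650.9 -38.6] [111.8  93.6] 0.429 circ [648.7 -40.8] 59.4 z 33.1
top div 2011 rect [350.4 301. ] [142.5 103.1] 0.85 circ [349.4 300.3] 86.3 z 10.7
top grip 59 rect [349.3 301.4] [10.4 36.9] 0.873 circ [349.  301.1] 18.5 z 36.1
top snack 372 rect [594.2 311.5] [56.8 42.1] 0.719 circ [593.9 311.4] 33.7 z 57.4
top tub 273 rect [ 346.3 -307.2] [45.2 45.8] 0.653 circ [ 348.6 -308. ] 25.1 z 42.2
top trivet 1227 rect [ 572.5 -368.2] [117.7 116.6] 1.039 circ [ 572.4 -369. ] 59.9 z 7.9
top oranges 368 rect [587.9 202.2] [56.3 41.8] 0.179 circ [588.4 201.8] 33.8 z 57.5
top glass 761 rect [329.6 -10.6] [ 96.1 116.4] 1.008 circ [335.3  -0.6] 59.6 z 76.4
top garlic 316 rect [ 486.2 -436.5] [47.1 49.6] 1.427 circ [ 487.2 -437.6] 26.5 z 34.0
side jar 353 rect [520.4 -96.5] [63.6 67. ] 0.663 circ [519.6 -96.4] 34.3 z 107.2
side box 521 rect [582.4 -67.5] [270.3  96.2] 0.392 circ [583.7 -66.2] 138.4 z 39.9
side tin 537 rect [649.9 -38.6] [113.8  93.4] 0.37 circ [648.1 -40.9] 60.0 z 35.5
side div 442 rect [349.  299.9] [144.8 104.4] 0.853 circ [348.9 300.1] 85.9 z 13.6
side grip 31 rect [349.6 299.4] [11.1 43. ] 0.777 circ [347.8 297.7] 21.5 z 33.5
side snack 126 rect [593.3 311.3] [57.8 47.3] 0.704 circ [593.4 308.3] 33.7 z 59.8
side tub 281 rect [ 345.2 -308.7] [43.6 48.6] 0.684 circ [ 347.4 -308.4] 25.8 z 44.3
side trivet 1933 rect [ 571.1 -370.4] [119.1 118.1] 1.143 circ [ 571.1 -370.2] 60.3 z 10.0
side oranges 151 rect [586.7 200.6] [55.2 47.4] 0.183 circ [587.  200.8] 33.9 z 59.8
side glass 881 rect [331.4 -11.7] [ 88.3 112.9] 1.193 circ [332.4  -5. ] 59.3 z 78.9
side garlic 495 rect [ 486.1 -443.1] [50.6 45.5] 0.153 circ [ 484.7 -440.8] 26.3 z 36.0
```

View pics/crop.png

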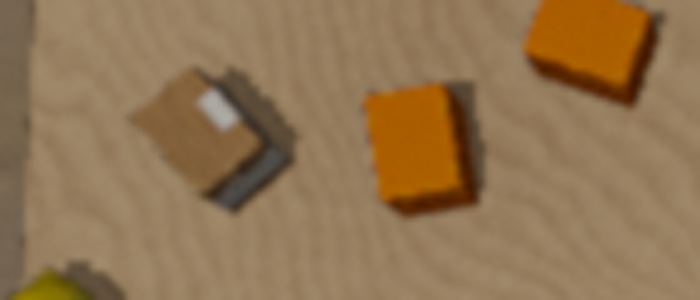

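The crop confirms it: the carton at (192,167) is brown with a white patch, and the other two are plain orange. Next, a helper that turns world targets into tool-axis deltas.

```bash
cat >> h.py <<'E'
B=np.array([584.5,-66.3]); BY=0.398
def box(x,y=0): c,s=np.cos(BY),np.sin(BY); return B+np.array([c*x-s*y,s*x+c*y])
def go(*targets):
    "print tool-axis cm deltas and yaw from the measured pose to world targets (x,y,z,yaw)"
    s=r.sense(); p=np.array(s["eef_pos"]); yw=s["tcp_rot"][2]
    print("t",round(s["clock"],1),"tcp",np.round(p,1),"rpy",np.round(s["tcp_rot"],3),"open",round(s["opening"],2),"F",np.round(s["contact_force"],1))
    for t in targets:
        d=np.array(t[:3])-p; c,q=np.cos(yw),np.sin(yw)
        dy=-((t[3]-yw+np.pi)%(2*np.pi)-np.pi)
        print(t,"->",np.round([(c*d[0]+q*d[1])/10,(q*d[0]-c*d[1])/10,-d[2]/10],2),"yaw",round(dy,3))
E
python3 - <<'E'
from h import *
print(box(-64.5),box(64.5)); go((521,-95,190,BY))
E
```

```text
[525.04144977 -91.29861605] [643.95855023 -41.30138395]
t 1.7 tcp [ 185.2 -596.9  231.3] rpy [-3.142 -0.     0.301] open 1.0 F [-0.7 -0.5 -0.2]
(521, -95, 190, 0.398) -> [ 46.95 -37.99   4.13] yaw -0.097
```

>>> play_rows(
  steps=[
    {"delta_pos": [3, -2.4, 0], "yaw": 0, "jaw": 100},
    {"delta_pos": [6.5, -5.2, 0], "yaw": -0.02, "jaw": 100},
    {"delta_pos": [10, -8.1, 0], "yaw": -0.05, "jaw": 100},
    {"delta_pos": [13.5, -10.9, 0], "yaw": -0.097, "jaw": 100},
    {"delta_pos": [17, -13.8, 0], "yaw": -0.097, "jaw": 100},
    {"delta_pos": [20.5, -16.6, 0], "yaw": -0.097, "jaw": 100},
    {"delta_pos": [24, -19.4, 0], "yaw": -0.097, "jaw": 100},
    {"delta_pos": [26, -21, 0], "yaw": -0.097, "jaw": 100},
  ],
  grip_force=60,
)

```text
clock: 2.5
eef_pos: [372.5, -316.9, 231.5]
tcp_rot: [-3.141, -0.001, 0.399]
contact_force: [-0.7, -1.0, 0.4]
opening: 1.003
grasp_force: 0.0
```

```bash
python3 - <<'E'
from h import *
go((521,-95,190,BY))
E
```

```text
t 2.5 tcp [ 372.5 -316.9  231.5] rpy [-3.141e+00 -1.000e-03  3.990e-01] open 1.0 F [-0.7 -1.   0.4]
(521, -95, 190, 0.398) -> [ 22.31 -14.68   4.15] yaw 0.001
```

>>> play_rows(
  steps=[
    {"delta_pos": [3.3, -2.2, 0], "yaw": 0, "jaw": 100},
    {"delta_pos": [7, -4.6, 0], "yaw": 0, "jaw": 100},
    {"delta_pos": [11, -7.2, 1], "yaw": 0, "jaw": 100},
    {"delta_pos": [15, -9.9, 2], "yaw": 0, "jaw": 100},
    {"delta_pos": [19, -12.5, 3], "yaw": 0, "jaw": 100},
    {"delta_pos": [21.5, -14.1, 4], "yaw": 0, "jaw": 100},
    {"delta_pos": [22.3, -14.7, 4.15], "yaw": 0, "jaw": 100},
    {"delta_pos": [22.3, -14.7, 4.15], "yaw": 0, "jaw": 100},
  ],
)

```text
clock: 3.3
eef_pos: [520.1, -96.6, 189.5]
tcp_rot: [-3.141, 0.001, 0.4]
contact_force: [0.2, -0.2, 0.2]
opening: 0.999
grasp_force: 0.0
```

```bash
python3 - <<'E'
from h import *
p,d=grab("side"); save("s1.png",p[150:300,230:430],4)
go((521,-95,190,BY),(521,-95,66,BY))
E
```

```text
t 3.4 tcp [519.7 -97.5 189.9] rpy [3.142e+00 1.000e-03 3.990e-01] open 1.0 F [-0.6 -0.6  0.2]
(521, -95, 190, 0.398) -> [ 0.22 -0.18 -0.01] yaw 0.001
(521, -95, 66, 0.398) -> [ 0.22 -0.18 12.39] yaw 0.001
```

View pics/s1.png

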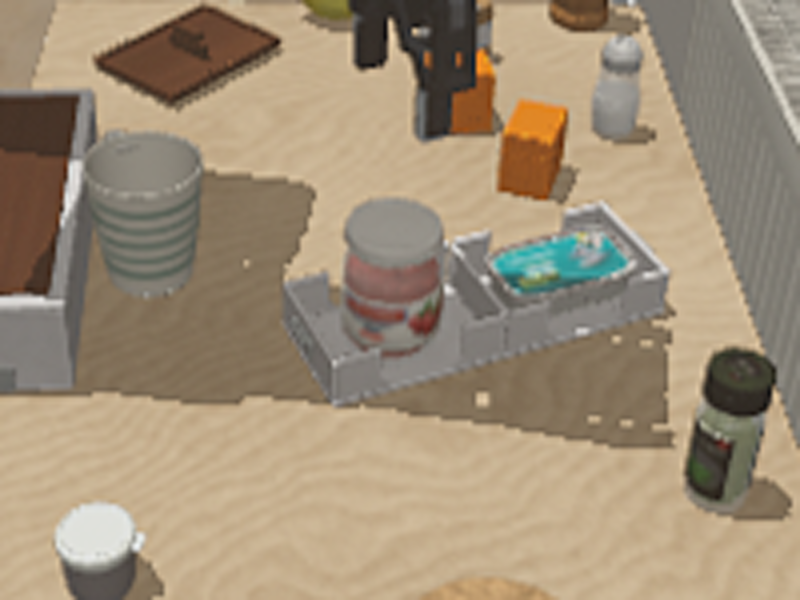

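The side view shows the jar upright in the plain bay, with the lid centre near crop pixel (395,220). The tin lies on its ridges at (560,260), and the open gripper is above. Descending.

>>> play_rows(
  steps=[
    {"delta_pos": [0.2, -0.2, 1.5], "yaw": 0, "jaw": 100},
    {"delta_pos": [0.2, -0.2, 3.5], "yaw": 0, "jaw": 100},
    {"delta_pos": [0.2, -0.2, 5.5], "yaw": 0, "jaw": 100},
    {"delta_pos": [0.2, -0.2, 7.5], "yaw": 0, "jaw": 100},
    {"delta_pos": [0.2, -0.2, 9.5], "yaw": 0, "jaw": 100},
    {"delta_pos": [0.2, -0.2, 11.2], "yaw": 0, "jaw": 100},
    {"delta_pos": [0.2, -0.2, 12.2], "yaw": 0, "jaw": 100},
    {"delta_pos": [0.2, -0.2, 12.4], "yaw": 0, "jaw": 100},
  ],
)

```text
clock: 4.15
eef_pos: [520.1, -95.8, 65.3]
tcp_rot: [-3.141, 0.001, 0.396]
contact_force: [-0.5, 0.2, 0.0]
opening: 1.001
grasp_force: 0.0
```

>>> play_rows(
  steps=[
    {"delta_pos": [0, 0, 0], "yaw": 0, "jaw": 60},
    {"delta_pos": [0, 0, 0], "yaw": 0, "jaw": 60},
    {"delta_pos": [0, 0, 0], "yaw": 0, "jaw": 60},
    {"delta_pos": [0, 0, 0], "yaw": 0, "jaw": 60},
    {"delta_pos": [0, 0, 0], "yaw": 0, "jaw": 60},
    {"delta_pos": [0, 0, 0], "yaw": 0, "jaw": 60},
    {"delta_pos": [0, 0, 0], "yaw": 0, "jaw": 60},
    {"delta_pos": [0, 0, 0], "yaw": 0, "jaw": 60},
  ],
  grip_force=60,
)

```text
clock: 4.95
eef_pos: [521.2, -95.0, 67.1]
tcp_rot: [3.141, -0.001, 0.398]
contact_force: [-3.4, 0.2, 5.0]
opening: 0.762
grasp_force: 67.1
```

```bash
python3 - <<'E'
from h import *
go((521,-95,190,BY),(572,-369.5,190,BY))
E
```

```text
t 5.0 tcp [521.2 -95.   67.1] rpy [ 3.141e+00 -1.000e-03  3.980e-01] open 0.76 F [-3.4  0.2  5. ]
(521, -95, 190, 0.398) -> [ -0.02  -0.   -12.29] yaw -0.0
(572, -369.5, 190, 0.398) -> [ -5.95  27.28 -12.29] yaw -0.0
```

>>> play_rows(
  steps=[
    {"delta_pos": [0, 0, -0.5], "yaw": 0, "jaw": 60},
    {"delta_pos": [0, 0, -1.5], "yaw": 0, "jaw": 60},
    {"delta_pos": [0, 0, -3], "yaw": 0, "jaw": 60},
    {"delta_pos": [0, 0, -5], "yaw": 0, "jaw": 60},
    {"delta_pos": [0, 0, -7], "yaw": 0, "jaw": 60},
    {"delta_pos": [0, 0, -9], "yaw": 0, "jaw": 60},
    {"delta_pos": [0, 0, -9.8], "yaw": 0, "jaw": 60},
    {"delta_pos": [0, 0, -10], "yaw": 0, "jaw": 60},
  ],
)

```text
clock: 5.75
eef_pos: [521.6, -94.9, 167.1]
tcp_rot: [3.14, -0.002, 0.398]
contact_force: [0.1, 0.1, -4.8]
opening: 0.762
grasp_force: 68.8
```

>>> play_rows(
  steps=[
    {"delta_pos": [-0.3, 1.5, 0], "yaw": 0, "jaw": 60},
    {"delta_pos": [-0.9, 4, 0], "yaw": 0, "jaw": 60},
    {"delta_pos": [-1.6, 7.5, 0], "yaw": 0, "jaw": 60},
    {"delta_pos": [-2.4, 11, 0], "yaw": 0, "jaw": 60},
    {"delta_pos": [-3.1, 14.5, 0], "yaw": 0, "jaw": 60},
    {"delta_pos": [-3.9, 18, 0], "yaw": 0, "jaw": 60},
    {"delta_pos": [-4.7, 21.5, 0], "yaw": 0, "jaw": 60},
    {"delta_pos": [-5.4, 24.5, 0], "yaw": 0, "jaw": 60},
  ],
)

```text
clock: 6.55
eef_pos: [565.4, -344.2, 164.1]
tcp_rot: [-3.14, 0.001, 0.397]
contact_force: [0.9, 0.3, -5.8]
opening: 0.757
grasp_force: 69.0
```

>>> play_rows(
  steps=[
    {"delta_pos": [-0.3, 1.8, 0], "yaw": 0, "jaw": 60},
    {"delta_pos": [-0.6, 2.7, 1], "yaw": 0, "jaw": 60},
    {"delta_pos": [-0.6, 2.8, 2.5], "yaw": 0, "jaw": 60},
    {"delta_pos": [-0.6, 2.8, 4.5], "yaw": 0, "jaw": 60},
    {"delta_pos": [-0.6, 2.8, 6], "yaw": 0, "jaw": 60},
    {"delta_pos": [-0.6, 2.8, 7], "yaw": 0, "jaw": 60},
    {"delta_pos": [-0.6, 2.8, 7.5], "yaw": 0, "jaw": 60},
    {"delta_pos": [-0.6, 2.8, 7.5], "yaw": 0, "jaw": 60},
  ],
)

```text
clock: 7.35
eef_pos: [571.2, -369.2, 90.0]
tcp_rot: [-3.141, 0.001, 0.398]
contact_force: [0.8, 0.3, -4.6]
opening: 0.757
grasp_force: 69.1
```

```bash
python3 - <<'E'
from h import *
p,d=grab("side"); save("s2.png",p[200:380,230:470],3)
go((572,-369.5,71,BY))
E
```

```text
t 7.4 tcp [ 571.6 -369.6   90.8] rpy [ 3.142 -0.     0.398] open 0.76 F [ 0.8  0.4 -4.2]
(572, -369.5, 71, 0.398) -> [0.04 0.01 1.98] yaw 0.0
```

View pics/s2.png

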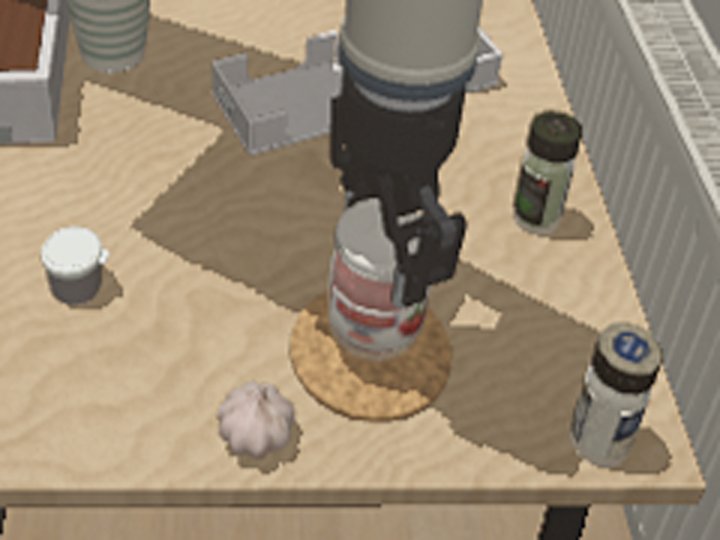

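The jar hangs upright over the trivet, near crop pixel (375,285). Lowering it and releasing.

>>> play_rows(
  steps=[
    {"delta_pos": [0, 0, 0.5], "yaw": 0, "jaw": 60},
    {"delta_pos": [0, 0, 1], "yaw": 0, "jaw": 60},
    {"delta_pos": [0, 0, 1.4], "yaw": 0, "jaw": 60},
    {"delta_pos": [0, 0, 1.7], "yaw": 0, "jaw": 60},
    {"delta_pos": [0, 0, 1.9], "yaw": 0, "jaw": 60},
    {"delta_pos": [0, 0, 2.0], "yaw": 0, "jaw": 60},
    {"delta_pos": [0, 0, 2.0], "yaw": 0, "jaw": 60},
    {"delta_pos": [0, 0, 2.0], "yaw": 0, "jaw": 60},
  ],
)

```text
clock: 8.2
eef_pos: [571.4, -369.7, 71.2]
tcp_rot: [-3.142, -0.0, 0.398]
contact_force: [-2.5, 1.8, 1.7]
opening: 0.756
grasp_force: 69.7
```

>>> play_rows(
  steps=[
    {"delta_pos": [0, 0, 0], "yaw": 0, "jaw": 80},
    {"delta_pos": [0, 0, 0], "yaw": 0, "jaw": 100},
    {"delta_pos": [0, 0, 0], "yaw": 0, "jaw": 100},
    {"delta_pos": [0, 0, 0], "yaw": 0, "jaw": 100},
    {"delta_pos": [0, 0, 0], "yaw": 0, "jaw": 100},
    {"delta_pos": [0, 0, -2], "yaw": 0, "jaw": 100},
    {"delta_pos": [0, 0, -5], "yaw": 0, "jaw": 100},
    {"delta_pos": [0, 0, -9], "yaw": 0, "jaw": 100},
  ],
)

```text
clock: 9.0
eef_pos: [570.3, -369.0, 160.0]
tcp_rot: [-3.139, 0.002, 0.398]
contact_force: [0.7, 0.1, 0.9]
opening: 0.998
grasp_force: 0.0
```

```bash
python3 - <<'E'
from h import *
go((648,-41,120,BY))
# tin refine: top-view mask
f=np.load("top0.npz");W=f["W"];p=f["p"]
h=cv2.cvtColor(p,cv2.COLOR_RGB2HSV)
c=box(64.5)
m=(np.hypot(W[...,0]-c[0],W[...,1]-c[1])<60)&(W[...,2]>29)&(W[...,2]<36.8)
d=W[m][:,:2]-B; cc,s=np.cos(BY),np.sin(BY)
l=np.c_[cc*d[:,0]+s*d[:,1],-s*d[:,0]+cc*d[:,1]]
l=l[np.abs(l[:,1])<38]
print(np.round(np.percentile(l,[1,3,50,97,99],axis=0),1).tolist())
E
```

```text
t 9.0 tcp [ 570.3 -369.   160. ] rpy [-3.139e+00  2.000e-03  3.980e-01] open 1.0 F [0.7 0.1 0.9]
(648, -41, 120, 0.398) -> [ 19.87 -27.24   4.  ] yaw -0.0
[[17.9, -31.4], [20.4, -30.0], [68.2, -1.1], [116.5, 27.4], [119.1, 29.4]]
```

>>> play_rows(
  steps=[
    {"delta_pos": [1.2, -1.6, -1], "yaw": 0, "jaw": 100},
    {"delta_pos": [3.6, -4.9, -1], "yaw": 0, "jaw": 100},
    {"delta_pos": [6.6, -9, -1], "yaw": 0, "jaw": 100},
    {"delta_pos": [9.6, -13.1, 0], "yaw": 0, "jaw": 100},
    {"delta_pos": [12.6, -17.2, 0], "yaw": 0, "jaw": 100},
    {"delta_pos": [15.6, -21.3, 0], "yaw": 0, "jaw": 100},
    {"delta_pos": [18.3, -25.1, 1], "yaw": 0, "jaw": 100},
    {"delta_pos": [19.9, -27.2, 2], "yaw": 0, "jaw": 100},
  ],
)

```text
clock: 9.8
eef_pos: [650.0, -37.8, 140.7]
tcp_rot: [-3.141, -0.001, 0.4]
contact_force: [-0.1, -1.1, -0.1]
opening: 0.998
grasp_force: 0.0
```

>>> play_rows(
  steps=[
    {"delta_pos": [0, 0, 0.5], "yaw": 0, "jaw": 100},
    {"delta_pos": [0, 0, 2], "yaw": 0, "jaw": 100},
    {"delta_pos": [0, 0, 4], "yaw": 0, "jaw": 100},
    {"delta_pos": [0, 0, 5.5], "yaw": 0, "jaw": 100},
    {"delta_pos": [0, 0, 6.5], "yaw": 0, "jaw": 100},
    {"delta_pos": [0, 0, 7], "yaw": 0, "jaw": 100},
    {"delta_pos": [0, 0, 7], "yaw": 0, "jaw": 100},
    {"delta_pos": [0, 0, 7], "yaw": 0, "jaw": 100},
  ],
)

```text
clock: 10.6
eef_pos: [649.9, -42.2, 71.3]
tcp_rot: [3.141, -0.001, 0.397]
contact_force: [-0.1, -0.7, 0.2]
opening: 1.001
grasp_force: 0.0
```

```bash
python3 - <<'E'
from h import *
p,d=grab("side"); save("s3.png",p[140:280,270:450],4)
go((648.1,-40.8,12,BY))
E
```

```text
t 10.7 tcp [650.1 -42.1  71.5] rpy [ 3.141e+00 -1.000e-03  3.980e-01] open 1.01 F [-0.6 -0.3  0.8]
(648.1, -40.8, 12, 0.398) -> [-0.13 -0.2   5.95] yaw -0.0
```

View pics/s3.png

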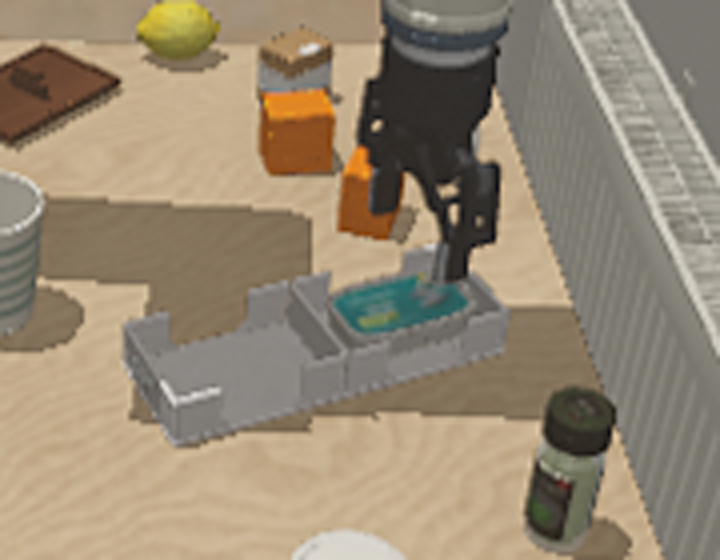

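The tin lies in the jar seat at crop (400,305). The gripper stands over it, with the near fingertip around (455,280). I'll check the tip height in the depth map.

```bash
python3 - <<'E'
from h import *
p,d=grab("side"); W=cloud("side",d); go()
m=(np.hypot(W[...,0]-650,W[...,1]+42)<80)&(W[...,2]>50)&(W[...,2]<200)&(d>0)
Q=W[m]; q=Q[:,:2]-[650,-42]; yt=q@[np.sin(BY),-np.cos(BY)]; xt=q@[np.cos(BY),np.sin(BY)]
for lo,hi in((-70,-30),(30,70)):
    k=(yt>lo)&(yt<hi); print(lo,k.sum(),np.round(np.percentile(Q[k,2],[0,2,10]),1)); 
    k&=Q[:,2]<100; print(np.round([xt[k].min(),xt[k].max(),yt[k].min(),yt[k].max()]))
E
```

```text
t 10.7 tcp [650.1 -42.   71.6] rpy [ 3.141e+00 -1.000e-03  3.980e-01] open 1.0 F [-1.4  0.1 -0. ]
-70 209 [87.7 89.4 97. ]
[ -9.  13. -51. -41.]
30 381 [ 88.   94.5 107.8]
[-10.   7.  41.  55.]
```

>>> play_rows(
  steps=[
    {"delta_pos": [-0.1, -0.2, 1], "yaw": 0, "jaw": 100},
    {"delta_pos": [-0.1, -0.2, 2.5], "yaw": 0, "jaw": 100},
    {"delta_pos": [-0.1, -0.2, 4], "yaw": 0, "jaw": 100},
    {"delta_pos": [-0.1, -0.2, 5.2], "yaw": 0, "jaw": 100},
    {"delta_pos": [-0.1, -0.2, 6.2], "yaw": 0, "jaw": 100},
    {"delta_pos": [-0.1, -0.2, 6.8], "yaw": 0, "jaw": 100},
    {"delta_pos": [-0.1, -0.2, 6.9], "yaw": 0, "jaw": 100},
    {"delta_pos": [-0.1, -0.2, 6.9], "yaw": 0, "jaw": 100},
  ],
  grip_force=40,
)

```text
clock: 11.5
eef_pos: [647.9, -40.4, 1.7]
tcp_rot: [-3.142, 0.0, 0.398]
contact_force: [1.4, 0.4, -0.4]
opening: 1.001
grasp_force: 0.0
```

>>> play_rows(
  steps=[
    {"delta_pos": [0, 0, 0], "yaw": 0, "jaw": 90},
    {"delta_pos": [0, 0, 0], "yaw": 0, "jaw": 80},
    {"delta_pos": [0, 0, 0], "yaw": 0, "jaw": 65},
    {"delta_pos": [0, 0, 0], "yaw": 0, "jaw": 55},
    {"delta_pos": [0, 0, 0], "yaw": 0, "jaw": 55},
    {"delta_pos": [0, 0, 0], "yaw": 0, "jaw": 55},
    {"delta_pos": [0, 0, 0], "yaw": 0, "jaw": 55},
    {"delta_pos": [0, 0, 0], "yaw": 0, "jaw": 55},
  ],
  grip_force=50,
)

```text
clock: 12.3
eef_pos: [648.2, -40.5, 2.7]
tcp_rot: [3.141, -0.001, 0.398]
contact_force: [-0.8, 0.8, 5.0]
opening: 0.688
grasp_force: 52.7
```

```bash
python3 - <<'E'
from h import *
go((*box(-64.5),60,BY))
E
```

```text
t 12.3 tcp [648.2 -40.5   2.7] rpy [ 3.141e+00 -1.000e-03  3.980e-01] open 0.69 F [-0.8  0.8  5. ]
(np.float64(525.0414497709747), np.float64(-91.29861605494341), 60, 0.398) -> [-13.32  -0.08  -5.73] yaw -0.0
```

>>> play_rows(
  steps=[
    {"delta_pos": [0, 0, -1], "yaw": 0, "jaw": 55},
    {"delta_pos": [0, 0, -2.5], "yaw": 0, "jaw": 55},
    {"delta_pos": [0, 0, -4.5], "yaw": 0, "jaw": 55},
    {"delta_pos": [0, 0, -6], "yaw": 0, "jaw": 55},
    {"delta_pos": [0, 0, -7], "yaw": 0, "jaw": 55},
    {"delta_pos": [-1.5, 0, -7], "yaw": 0, "jaw": 55},
    {"delta_pos": [-3.5, 0, -7], "yaw": 0, "jaw": 55},
    {"delta_pos": [-6, 0, -7], "yaw": 0, "jaw": 55},
  ],
)

```text
clock: 13.1
eef_pos: [592.5, -63.7, 72.3]
tcp_rot: [3.141, -0.001, 0.398]
contact_force: [0.3, 0.8, -0.6]
opening: 0.686
grasp_force: 53.9
```

>>> play_rows(
  steps=[
    {"delta_pos": [-2.5, 0, 0], "yaw": 0, "jaw": 55},
    {"delta_pos": [-4.8, 0, 0], "yaw": 0, "jaw": 55},
    {"delta_pos": [-6.5, 0, 0], "yaw": 0, "jaw": 55},
    {"delta_pos": [-7.3, 0, 0], "yaw": 0, "jaw": 55},
    {"delta_pos": [-7.3, 0, 1], "yaw": 0, "jaw": 55},
    {"delta_pos": [-7.3, 0, 2], "yaw": 0, "jaw": 55},
    {"delta_pos": [-7.3, 0, 2], "yaw": 0, "jaw": 55},
    {"delta_pos": [-7.3, 0, 2], "yaw": 0, "jaw": 55},
  ],
)

```text
clock: 13.9
eef_pos: [525.5, -91.6, 51.1]
tcp_rot: [-3.141, 0.001, 0.398]
contact_force: [-0.7, -0.3, -1.1]
opening: 0.687
grasp_force: 54.1
```

```bash
python3 - <<'E'
from h import *
p,d=grab("side"); save("s4.png",p[140:280,270:450],4)
go((*box(-64.5),-3,BY))
W=cloud("side",d)
E
```

```text
t 13.9 tcp [525.6 -91.7  51.4] rpy [-3.141  0.     0.398] open 0.7 F [ 0.2 -0.1 -1.3]
(np.float64(525.0414497709747), np.float64(-91.29861605494341), -3, 0.398) -> [-0.03 -0.06  5.44] yaw 0.0
```

View pics/s4.png

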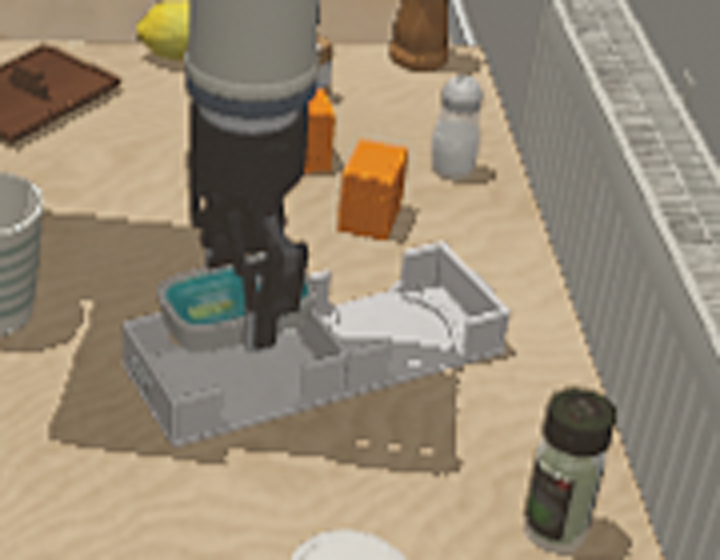

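The tin is held level above the plain bay (crop 235,305), and the seat ridges at (395,325) are free. Lowering.

>>> play_rows(
  steps=[
    {"delta_pos": [0, 0, 1], "yaw": 0, "jaw": 55},
    {"delta_pos": [0, 0, 2.5], "yaw": 0, "jaw": 55},
    {"delta_pos": [0, 0, 3.7], "yaw": 0, "jaw": 55},
    {"delta_pos": [0, 0, 4.5], "yaw": 0, "jaw": 55},
    {"delta_pos": [0, 0, 5], "yaw": 0, "jaw": 55},
    {"delta_pos": [0, 0, 5.3], "yaw": 0, "jaw": 55},
    {"delta_pos": [0, 0, 5.4], "yaw": 0, "jaw": 55},
    {"delta_pos": [0, 0, 5.4], "yaw": 0, "jaw": 55},
  ],
)

```text
clock: 14.75
eef_pos: [525.0, -91.9, -0.8]
tcp_rot: [-3.141, 0.0, 0.398]
contact_force: [-7.7, 1.6, 18.9]
opening: 0.692
grasp_force: 64.9
```

>>> play_rows(
  steps=[
    {"delta_pos": [0, 0, 0], "yaw": 0, "jaw": 70},
    {"delta_pos": [0, 0, 0], "yaw": 0, "jaw": 85},
    {"delta_pos": [0, 0, 0], "yaw": 0, "jaw": 95},
    {"delta_pos": [0, 0, 0], "yaw": 0, "jaw": 100},
    {"delta_pos": [0, 0, 0], "yaw": 0, "jaw": 100},
    {"delta_pos": [0, 0, -1.5], "yaw": 0, "jaw": 100},
    {"delta_pos": [0, 0, -4], "yaw": 0, "jaw": 100},
    {"delta_pos": [0, 0, -8], "yaw": 0, "jaw": 100},
  ],
)

```text
clock: 15.55
eef_pos: [523.7, -91.7, 77.9]
tcp_rot: [-3.14, 0.003, 0.398]
contact_force: [0.3, -0.6, -0.5]
opening: 0.999
grasp_force: 0.0
```

>>> play_rows(
  steps=[
    {"delta_pos": [0.5, 2, -4], "yaw": 0, "jaw": 100},
    {"delta_pos": [0, 5, -8], "yaw": 0, "jaw": 100},
    {"delta_pos": [-1, 8, -9], "yaw": 0, "jaw": 100},
    {"delta_pos": [-2, 11, -9], "yaw": 0, "jaw": 100},
    {"delta_pos": [-3, 14, -9], "yaw": 0, "jaw": 100},
    {"delta_pos": [-4, 17, -9], "yaw": 0, "jaw": 100},
    {"delta_pos": [-5, 18, -9], "yaw": 0, "jaw": 100},
    {"delta_pos": [-5, 18, -9], "yaw": 0, "jaw": 100},
  ],
)

```text
clock: 16.35
eef_pos: [547.9, -278.4, 168.3]
tcp_rot: [-3.142, 0.0, 0.396]
contact_force: [-0.3, -0.1, 0.1]
opening: 1.0
grasp_force: 0.0
```

```bash
python3 - <<'E'
from h import *
c,s=np.cos(BY),np.sin(BY)
for cam in("top","side"):
    p,d=grab(cam); W=cloud(cam,d)
    q=W[...,:2]-B; l=np.stack([c*q[...,0]+s*q[...,1],-s*q[...,0]+c*q[...,1]],-1)
    m=(abs(l[...,0]+64.5)<60)&(abs(l[...,1])<39)&(W[...,2]>20)&(W[...,2]<36)&(d>0)
    if m.sum()>20:
        print(cam,m.sum(),"tin",np.round(np.percentile(l[m],[1,50,99],axis=0),1).tolist(),"z",np.round(np.percentile(W[m][:,2],[5,50,95]),1), cv2.minAreaRect(l[m].astype(np.float32)))
    m=(np.hypot(W[...,0]-572,W[...,1]+369)<60)&(W[...,2]>100)&(W[...,2]<118)&(d>0)
    if m.sum()>20: print(cam,"jar",m.sum(),cv2.minEnclosingCircle(W[m][:,:2].astype(np.float32)),np.median(W[m],0))
    if cam=="top": save("t5.png",p[90:290,260:500],3)
go((571.5,-369.7,190,BY))
E
```

```text
top 902 tin [[-115.2, -31.3], [-64.6, -1.2], [-14.0, 29.2]] z [23.5 26.6 29.6] ((-64.81378173828125, -0.9445304870605469), (62.56259536743164, 104.40831756591797), 88.95968627929688)
side 579 tin [[-117.3, -32.5], [-65.7, -2.0], [-15.0, 30.7]] z [25.4 29.3 32. ] ((-65.51915740966797, -0.7278175354003906), (66.08663940429688, 105.51654815673828), 89.4869155883789)
side jar 709 ((569.9249267578125, -370.0455322265625), 34.26431655883789) [ 570.4916755  -375.38960435  111.044405  ]
t 16.4 tcp [ 548.3 -276.5  168. ] rpy [-3.141  0.     0.397] open 1.0 F [-0.3 -0.3 -0.5]
(571.5, -369.7, 190, 0.398) -> [-1.46  9.49 -2.2 ] yaw -0.001
```

View pics/t5.png

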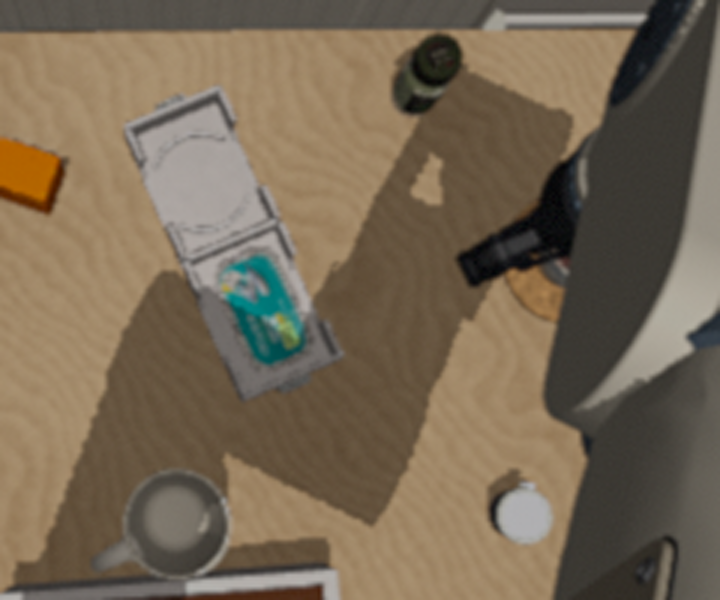

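Tin is centred and flat in the plain bay (crop 265,310), with its top near z 29, and the jar seat is free. The jar on the trivet is mostly hidden by the arm, but the side depth puts it at (570,-370), upright. Regrasping the jar.

>>> play_rows(
  steps=[
    {"delta_pos": [-0.3, 2, 0], "yaw": 0, "jaw": 100},
    {"delta_pos": [-0.8, 5, 0], "yaw": 0, "jaw": 100},
    {"delta_pos": [-1.3, 8.5, 0], "yaw": 0, "jaw": 100},
    {"delta_pos": [-1.5, 9.5, 0], "yaw": 0, "jaw": 100},
    {"delta_pos": [-1.5, 9.5, 0], "yaw": 0, "jaw": 100},
    {"delta_pos": [-1.5, 9.5, 0], "yaw": 0, "jaw": 100},
    {"delta_pos": [-1.5, 9.5, 1], "yaw": 0, "jaw": 100},
    {"delta_pos": [-1.5, 9.5, 2.5], "yaw": 0, "jaw": 100},
  ],
)

```text
clock: 17.25
eef_pos: [572.2, -369.7, 142.8]
tcp_rot: [3.141, -0.001, 0.399]
contact_force: [-0.4, 0.6, 1.0]
opening: 0.999
grasp_force: 0.0
```

>>> play_rows(
  steps=[
    {"delta_pos": [0, 0, 2], "yaw": 0, "jaw": 100},
    {"delta_pos": [0, 0, 4], "yaw": 0, "jaw": 100},
    {"delta_pos": [0, 0, 5.5], "yaw": 0, "jaw": 100},
    {"delta_pos": [0, 0, 6.5], "yaw": 0, "jaw": 100},
    {"delta_pos": [0, 0, 7.2], "yaw": 0, "jaw": 100},
    {"delta_pos": [0, 0, 7.3], "yaw": 0, "jaw": 100},
    {"delta_pos": [0, 0, 7.3], "yaw": 0, "jaw": 85},
    {"delta_pos": [0, 0, 7.3], "yaw": 0, "jaw": 60},
  ],
  grip_force=60,
)

```text
clock: 18.05
eef_pos: [572.3, -370.6, 71.1]
tcp_rot: [3.141, -0.001, 0.398]
contact_force: [-0.1, 0.6, -1.9]
opening: 0.756
grasp_force: 67.7
```

>>> play_rows(
  steps=[
    {"delta_pos": [0, 0, 0], "yaw": 0, "jaw": 60},
    {"delta_pos": [0, 0, 0], "yaw": 0, "jaw": 60},
    {"delta_pos": [0, 0, 0], "yaw": 0, "jaw": 60},
    {"delta_pos": [0, 0, 0], "yaw": 0, "jaw": 60},
    {"delta_pos": [0, 0, -0.5], "yaw": 0, "jaw": 60},
    {"delta_pos": [0, 0, -2], "yaw": 0, "jaw": 60},
    {"delta_pos": [0, 0, -4], "yaw": 0, "jaw": 60},
    {"delta_pos": [0, 0, -6], "yaw": 0, "jaw": 60},
  ],
)

```text
clock: 18.85
eef_pos: [571.6, -370.7, 130.9]
tcp_rot: [-3.141, 0.0, 0.398]
contact_force: [0.5, 0.2, -5.3]
opening: 0.759
grasp_force: 68.7
```

```bash
python3 - <<'E'
from h import *
go((*box(64.5),160,BY))
E
```

```text
t 18.9 tcp [ 571.6 -370.7  130.9] rpy [-3.141  0.     0.398] open 0.76 F [ 0.5  0.2 -5.3]
(np.float64(643.9585502290253), np.float64(-41.30138394505659), 160, 0.398) -> [ 19.43 -27.56  -2.91] yaw -0.0
```

>>> play_rows(
  steps=[
    {"delta_pos": [0.5, -0.7, -2], "yaw": 0, "jaw": 60},
    {"delta_pos": [2, -2.8, -3], "yaw": 0, "jaw": 60},
    {"delta_pos": [4, -5.7, -3], "yaw": 0, "jaw": 60},
    {"delta_pos": [6.5, -9.2, -3], "yaw": 0, "jaw": 60},
    {"delta_pos": [9, -12.8, -3], "yaw": 0, "jaw": 60},
    {"delta_pos": [11.5, -16.3, -3], "yaw": 0, "jaw": 60},
    {"delta_pos": [14, -19.9, -3], "yaw": 0, "jaw": 60},
    {"delta_pos": [16, -22.7, -3], "yaw": 0, "jaw": 60},
  ],
)

```text
clock: 19.65
eef_pos: [631.6, -97.1, 160.8]
tcp_rot: [3.141, -0.001, 0.398]
contact_force: [0.5, -0.7, -4.5]
opening: 0.754
grasp_force: 68.9
```

>>> play_rows(
  steps=[
    {"delta_pos": [1.8, -2.5, 0], "yaw": 0, "jaw": 60},
    {"delta_pos": [3, -4.2, 0], "yaw": 0, "jaw": 60},
    {"delta_pos": [3.5, -4.8, 0], "yaw": 0, "jaw": 60},
    {"delta_pos": [3.5, -4.8, 1], "yaw": 0, "jaw": 60},
    {"delta_pos": [3.5, -4.8, 2.5], "yaw": 0, "jaw": 60},
    {"delta_pos": [3.5, -4.8, 4], "yaw": 0, "jaw": 60},
    {"delta_pos": [3.5, -4.8, 5], "yaw": 0, "jaw": 60},
    {"delta_pos": [3.5, -4.8, 5], "yaw": 0, "jaw": 60},
  ],
)

```text
clock: 20.45
eef_pos: [643.3, -42.2, 107.1]
tcp_rot: [-3.14, 0.004, 0.397]
contact_force: [-0.3, 0.6, -5.4]
opening: 0.759
grasp_force: 68.8
```

```bash
python3 - <<'E'
from h import *
go((*box(65),66.5,BY))
p,d=grab("side");W=cloud("side",d)
m=(np.hypot(W[...,0]-644,W[...,1]+41)<45)&(W[...,2]>40)&(W[...,2]<75)&(d>0)
h=cv2.cvtColor(p,cv2.COLOR_RGB2HSV)
save("s6.png",p[110:260,300:440],5)
E
```

```text
t 20.4 tcp [643.3 -42.2 107.1] rpy [-3.14   0.004  0.397] open 0.76 F [-0.3  0.6 -5.4]
(np.float64(644.4194692230487), np.float64(-41.10759622370044), 66.5, 0.398) -> [ 0.15 -0.06  4.06] yaw -0.001
```

View pics/s6.png

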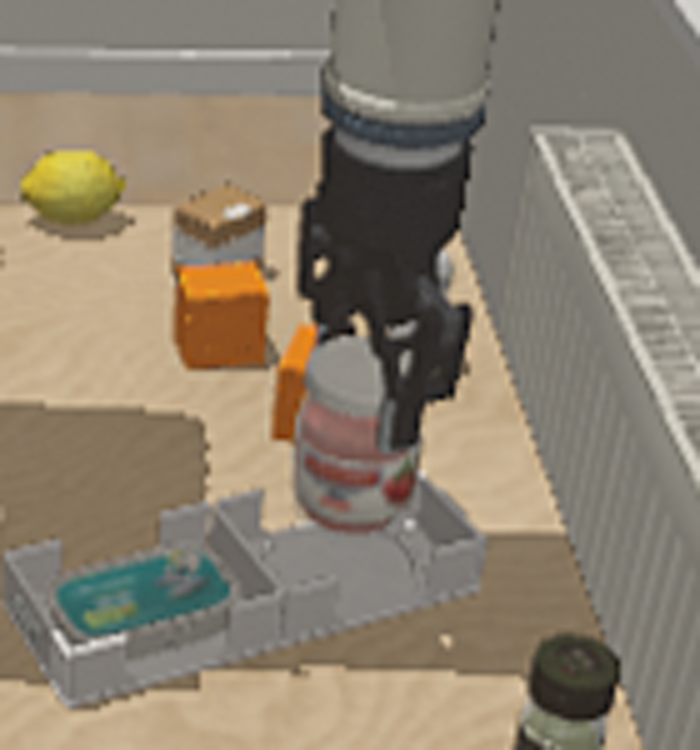

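The jar hangs upright over the seat (crop 355,440), and the tin lies flat in the plain bay (145,590). Lowering the jar.

>>> play_rows(
  steps=[
    {"delta_pos": [0.1, -0.1, 1], "yaw": 0, "jaw": 60},
    {"delta_pos": [0.1, -0.1, 2], "yaw": 0, "jaw": 60},
    {"delta_pos": [0.1, -0.1, 2.8], "yaw": 0, "jaw": 60},
    {"delta_pos": [0.1, -0.1, 3.4], "yaw": 0, "jaw": 60},
    {"delta_pos": [0.1, -0.1, 3.8], "yaw": 0, "jaw": 60},
    {"delta_pos": [0.1, -0.1, 4.0], "yaw": 0, "jaw": 60},
    {"delta_pos": [0.1, -0.1, 4.1], "yaw": 0, "jaw": 60},
    {"delta_pos": [0.1, -0.1, 4.1], "yaw": 0, "jaw": 60},
  ],
)

```text
clock: 21.3
eef_pos: [645.7, -40.3, 68.9]
tcp_rot: [3.142, -0.0, 0.398]
contact_force: [-0.1, 0.3, -5.8]
opening: 0.763
grasp_force: 68.9
```

```bash
python3 - <<'E'
from h import *
go((*box(65),66.5,BY))
E
```

```text
t 21.3 tcp [645.7 -40.3  68.9] rpy [ 3.142 -0.     0.398] open 0.76 F [-0.1  0.3 -5.8]
(np.float64(644.4194692230487), np.float64(-41.10759622370044), 66.5, 0.398) -> [-0.15  0.03  0.24] yaw -0.0
```

>>> play_rows(
  steps=[
    {"delta_pos": [-0.1, 0, 0.1], "yaw": 0, "jaw": 60},
    {"delta_pos": [-0.1, 0, 0.2], "yaw": 0, "jaw": 60},
    {"delta_pos": [-0.1, 0, 0.3], "yaw": 0, "jaw": 60},
    {"delta_pos": [-0.1, 0, 0.3], "yaw": 0, "jaw": 60},
    {"delta_pos": [-0.1, 0, 0.3], "yaw": 0, "jaw": 60},
    {"delta_pos": [-0.1, 0, 0.3], "yaw": 0, "jaw": 60},
    {"delta_pos": [-0.1, 0, 0.3], "yaw": 0, "jaw": 60},
    {"delta_pos": [-0.1, 0, 0.3], "yaw": 0, "jaw": 60},
  ],
)

```text
clock: 22.1
eef_pos: [644.9, -40.7, 67.1]
tcp_rot: [3.141, -0.001, 0.398]
contact_force: [-4.3, -0.0, 6.0]
opening: 0.758
grasp_force: 70.2
```

>>> play_rows(
  steps=[
    {"delta_pos": [0, 0, 0], "yaw": 0, "jaw": 75},
    {"delta_pos": [0, 0, 0], "yaw": 0, "jaw": 90},
    {"delta_pos": [0, 0, 0], "yaw": 0, "jaw": 100},
    {"delta_pos": [0, 0, 0], "yaw": 0, "jaw": 100},
    {"delta_pos": [0, 0, 0], "yaw": 0, "jaw": 100},
    {"delta_pos": [0, 0, -2], "yaw": 0, "jaw": 100},
    {"delta_pos": [0, 0, -5], "yaw": 0, "jaw": 100},
    {"delta_pos": [0, 0, -10], "yaw": 0, "jaw": 100},
  ],
)

```text
clock: 22.9
eef_pos: [642.6, -40.5, 163.9]
tcp_rot: [-3.139, 0.005, 0.398]
contact_force: [0.9, -1.0, -0.5]
opening: 1.002
grasp_force: 0.0
```

```bash
python3 - <<'E'
from h import *
go((349.5,300.3,170,0.855+np.pi/2))
E
```

```text
t 22.9 tcp [642.6 -40.5 163.9] rpy [-3.139  0.005  0.398] open 1.0 F [ 0.9 -1.  -0.5]
(349.5, 300.3, 170, 2.4257963267948965) -> [-13.82 -42.78  -0.61] yaw -2.028
```

>>> play_rows(
  steps=[
    {"delta_pos": [-0.5, -1.6, 0], "yaw": -0.05, "jaw": 100},
    {"delta_pos": [-1.5, -4.6, 0], "yaw": -0.18, "jaw": 90},
    {"delta_pos": [-2.5, -7.8, 0], "yaw": -0.32, "jaw": 80},
    {"delta_pos": [-3.5, -11, 0], "yaw": -0.46, "jaw": 70},
    {"delta_pos": [-4.6, -14.2, 0], "yaw": -0.6, "jaw": 60},
    {"delta_pos": [-5.6, -17.4, 0], "yaw": -0.74, "jaw": 60},
    {"delta_pos": [-6.6, -20.5, 0], "yaw": -0.88, "jaw": 60},
    {"delta_pos": [-7.7, -23.7, 0], "yaw": -1.0, "jaw": 60},
  ],
)

```text
clock: 23.7
eef_pos: [481.2, 148.9, 165.9]
tcp_rot: [3.141, -0.0, 1.403]
contact_force: [0.5, -0.1, -0.9]
opening: 0.597
grasp_force: 0.0
```

```bash
python3 - <<'E'
from h import *
go((349.5,300.3,150,0.855+np.pi/2))
c,s=np.cos(BY),np.sin(BY)
for cam in("top","side"):
    p,d=grab(cam); W=cloud(cam,d); q=W[...,:2]-B; l=np.stack([c*q[...,0]+s*q[...,1],-s*q[...,0]+c*q[...,1]],-1)
    m=(np.hypot(l[...,0]-64.5,l[...,1])<50)&(W[...,2]>98)&(W[...,2]<116)&(d>0)
    if m.sum()>20: print(cam,"jar",m.sum(),cv2.minEnclosingCircle(l[m].astype(np.float32)),np.median(W[m][:,2]))
E
```

```text
t 23.7 tcp [481.2 148.9 165.9] rpy [ 3.141 -0.     1.403] open 0.6 F [ 0.5 -0.1 -0.9]
(349.5, 300.3, 150, 2.4257963267948965) -> [ 12.73 -15.51   1.59] yaw -1.023
top jar 567 ((65.95185852050781, -0.14701399207115173), 33.059722900390625) 104.89394207264661
side jar 307 ((63.56101608276367, -0.39272505044937134), 34.049346923828125) 107.40267619233032
```

Jar is centred on its seat and its height fits. On to the divider.

>>> play_rows(
  steps=[
    {"delta_pos": [1.8, -2.2, 0], "yaw": -0.14, "jaw": 60},
    {"delta_pos": [4, -4.8, 0], "yaw": -0.28, "jaw": 60},
    {"delta_pos": [6.2, -7.5, 0], "yaw": -0.42, "jaw": 60},
    {"delta_pos": [8.4, -10.2, 0], "yaw": -0.56, "jaw": 60},
    {"delta_pos": [10.6, -12.9, 0], "yaw": -0.7, "jaw": 60},
    {"delta_pos": [12, -14.7, 1], "yaw": -0.84, "jaw": 60},
    {"delta_pos": [12.7, -15.5, 2], "yaw": -0.98, "jaw": 60},
    {"delta_pos": [12.7, -15.5, 3], "yaw": -1.02, "jaw": 60},
  ],
)

```text
clock: 24.6
eef_pos: [350.8, 300.9, 135.7]
tcp_rot: [3.141, 0.0, 2.424]
contact_force: [0.8, -0.3, -0.3]
opening: 0.599
grasp_force: 0.0
```

```bash
python3 - <<'E'
from h import *
go((349.5,300.3,16,0.855+np.pi/2))
E
```

```text
t 24.6 tcp [350.8 300.9 135.7] rpy [3.141 0.    2.424] open 0.6 F [ 0.8 -0.3 -0.3]
(349.5, 300.3, 16, 2.4257963267948965) -> [ 0.06 -0.13 11.97] yaw -0.002
```

>>> play_rows(
  steps=[
    {"delta_pos": [0.1, -0.1, 1.5], "yaw": 0, "jaw": 60},
    {"delta_pos": [0.1, -0.1, 4], "yaw": 0, "jaw": 60},
    {"delta_pos": [0.1, -0.1, 6.5], "yaw": 0, "jaw": 60},
    {"delta_pos": [0.1, -0.1, 9], "yaw": 0, "jaw": 60},
    {"delta_pos": [0.1, -0.1, 10.8], "yaw": 0, "jaw": 60},
    {"delta_pos": [0.1, -0.1, 11.8], "yaw": 0, "jaw": 60},
    {"delta_pos": [0.1, -0.1, 11.9], "yaw": 0, "jaw": 60},
    {"delta_pos": [0.1, -0.1, 11.9], "yaw": 0, "jaw": 60},
  ],
  grip_force=30,
)

```text
clock: 25.4
eef_pos: [350.0, 299.8, 17.1]
tcp_rot: [3.141, 0.0, 2.417]
contact_force: [-0.5, 0.6, 0.4]
opening: 0.606
grasp_force: 0.0
```

>>> play_rows(
  steps=[
    {"delta_pos": [0, 0, 0], "yaw": 0, "jaw": 40},
    {"delta_pos": [0, 0, 0], "yaw": 0, "jaw": 30},
    {"delta_pos": [0, 0, 0], "yaw": 0, "jaw": 20},
    {"delta_pos": [0, 0, 0], "yaw": 0, "jaw": 10},
    {"delta_pos": [0, 0, 0], "yaw": 0, "jaw": 0},
    {"delta_pos": [0, 0, 0], "yaw": 0, "jaw": 0},
    {"delta_pos": [0, 0, 0], "yaw": 0, "jaw": 0},
    {"delta_pos": [0, 0, 0], "yaw": 0, "jaw": 0},
  ],
  grip_force=60,
)

```text
clock: 26.2
eef_pos: [349.9, 299.9, 17.5]
tcp_rot: [3.141, 0.0, 2.418]
contact_force: [-1.0, -1.3, 6.9]
opening: 0.107
grasp_force: 58.9
```

>>> play_rows(
  steps=[
    {"delta_pos": [0, 0, 0], "yaw": 0, "jaw": 0},
    {"delta_pos": [0, 0, -0.5], "yaw": 0, "jaw": 0},
    {"delta_pos": [0, 0, -2], "yaw": 0, "jaw": 0},
    {"delta_pos": [0, 0, -4], "yaw": 0, "jaw": 0},
    {"delta_pos": [0, 0, -7], "yaw": 0, "jaw": 0},
    {"delta_pos": [0, 0, -10], "yaw": 0, "jaw": 0},
    {"delta_pos": [0, 0, -12], "yaw": 0, "jaw": 0},
    {"delta_pos": [0, 0, -13], "yaw": 0, "jaw": 0},
  ],
)

```text
clock: 27.0
eef_pos: [350.2, 300.2, 148.8]
tcp_rot: [3.139, 0.0, 2.418]
contact_force: [-0.3, 0.7, -1.3]
opening: 0.1
grasp_force: 58.7
```

```bash
python3 - <<'E'
from h import *
go((*box(-64.5),150,BY+np.pi/2))
E
```

```text
t 27.0 tcp [350.2 300.2 148.8] rpy [3.139 0.    2.418] open 0.1 F [-0.3  0.7 -1.3]
(np.float64(525.0414497709747), np.float64(-91.29861605494341), 150, 1.9687963267948967) -> [-39.02 -17.76  -0.12] yaw 0.449
```

>>> play_rows(
  steps=[
    {"delta_pos": [-1, -0.5, 0], "yaw": 0, "jaw": 0},
    {"delta_pos": [-3.5, -1.6, 0], "yaw": 0.03, "jaw": 0},
    {"delta_pos": [-6.5, -3, 0], "yaw": 0.08, "jaw": 0},
    {"delta_pos": [-9.7, -4.4, 0], "yaw": 0.14, "jaw": 0},
    {"delta_pos": [-13, -5.9, 0], "yaw": 0.2, "jaw": 0},
    {"delta_pos": [-16.3, -7.4, 0], "yaw": 0.26, "jaw": 0},
    {"delta_pos": [-19.6, -8.9, 0], "yaw": 0.32, "jaw": 0},
    {"delta_pos": [-22.5, -10.2, 0], "yaw": 0.38, "jaw": 0},
  ],
)

```text
clock: 27.8
eef_pos: [450.1, 71.8, 145.4]
tcp_rot: [-3.139, -0.0, 2.035]
contact_force: [0.0, 0.7, -0.9]
opening: 0.101
grasp_force: 58.7
```

```bash
python3 - <<'E'
from h import *
go((*box(-64.5),130,BY+np.pi/2))
E
```

```text
t 27.8 tcp [450.1  71.8 145.4] rpy [-3.139 -0.     2.035] open 0.1 F [ 0.   0.7 -0.9]
(np.float64(525.0414497709747), np.float64(-91.29861605494341), 130, 1.9687963267948967) -> [-17.94  -0.6    1.54] yaw 0.066
```

>>> play_rows(
  steps=[
    {"delta_pos": [-3, -0.1, 0], "yaw": 0.02, "jaw": 0},
    {"delta_pos": [-6, -0.2, 0], "yaw": 0.04, "jaw": 0},
    {"delta_pos": [-9, -0.3, 0], "yaw": 0.066, "jaw": 0},
    {"delta_pos": [-12, -0.4, 0], "yaw": 0.066, "jaw": 0},
    {"delta_pos": [-15, -0.5, 0], "yaw": 0.066, "jaw": 0},
    {"delta_pos": [-17.2, -0.6, 0.5], "yaw": 0.066, "jaw": 0},
    {"delta_pos": [-17.9, -0.6, 1.5], "yaw": 0.066, "jaw": 0},
    {"delta_pos": [-17.9, -0.6, 2], "yaw": 0.066, "jaw": 0},
  ],
)

```text
clock: 28.6
eef_pos: [524.6, -89.1, 124.6]
tcp_rot: [-3.139, -0.002, 1.97]
contact_force: [-0.2, -0.5, -1.0]
opening: 0.103
grasp_force: 58.7
```

>>> play_rows(
  steps=[
    {"delta_pos": [0, 0, 1], "yaw": 0, "jaw": 0},
    {"delta_pos": [0, 0, 2.5], "yaw": 0, "jaw": 0},
    {"delta_pos": [0, 0, 4], "yaw": 0, "jaw": 0},
    {"delta_pos": [0, 0, 4.8], "yaw": 0, "jaw": 0},
    {"delta_pos": [0, 0, 5], "yaw": 0, "jaw": 0},
    {"delta_pos": [0, 0, 5], "yaw": 0, "jaw": 0},
    {"delta_pos": [0, 0, 5], "yaw": 0, "jaw": 0},
    {"delta_pos": [0, 0, 5], "yaw": 0, "jaw": 0},
  ],
)

```text
clock: 29.4
eef_pos: [526.4, -88.3, 77.4]
tcp_rot: [3.141, 0.001, 1.972]
contact_force: [-0.3, -0.6, -1.6]
opening: 0.098
grasp_force: 58.7
```

```bash
python3 - <<'E'
from h import *
go((*box(-64.5),52,BY+np.pi/2))
p,d=grab("side"); save("s7.png",p[110:280,270:440],3.5)
c,s=np.cos(BY),np.sin(BY)
for cam in("side",):
    W=cloud(cam,d); q=W[...,:2]-B; l=np.stack([c*q[...,0]+s*q[...,1],-s*q[...,0]+c*q[...,1]],-1)
    m=(abs(l[...,0]+64.5)<85)&(abs(l[...,1])<65)&(W[...,2]>58)&(W[...,2]<82)&(d>0)
    print(m.sum(),cv2.minAreaRect(l[m].astype(np.float32)),np.percentile(W[m][:,2],[5,50,95]))
    A=np.c_[l[m],np.ones(m.sum())]; print(np.linalg.lstsq(A,W[m][:,2],rcond=None)[0])
E
```

```text
t 29.4 tcp [526.4 -88.3  77.4] rpy [3.141e+00 1.000e-03 1.972e+00] open 0.1 F [-0.3 -0.6 -1.6]
(np.float64(525.0414497709747), np.float64(-91.29861605494341), 52, 1.9687963267948967) -> [-0.23 -0.24  2.54] yaw 0.003
1126 ((-61.085121154785156, 3.5910911560058594), (143.73348999023438, 104.41365814208984), 0.181779146194458) [71.05846104 73.50428571 78.34020701]
[ 1.69969270e-03 -1.34744643e-03  7.40282939e+01]
```

View pics/s7.png

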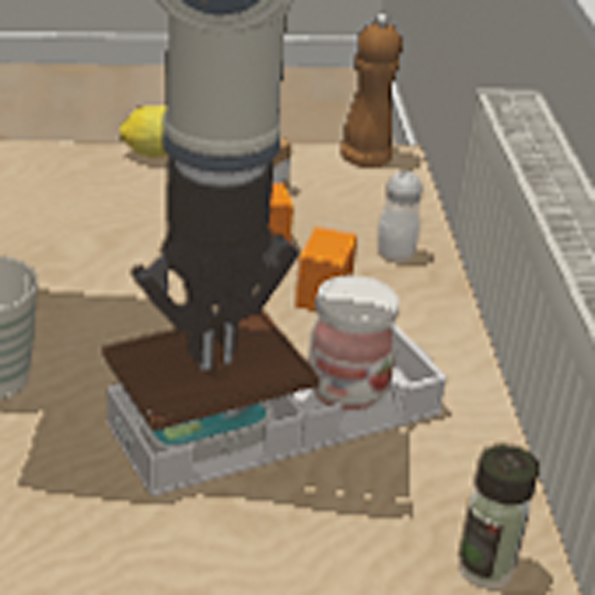

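The divider is level and aligned over the bay (crop 210,370), about 3 mm off in both axes, and the jar stands in its seat (355,345). Correcting the offset and lowering.

>>> play_rows(
  steps=[
    {"delta_pos": [-0.3, -0.3, 0], "yaw": 0, "jaw": 0},
    {"delta_pos": [-0.3, -0.3, 0.3], "yaw": 0, "jaw": 0},
    {"delta_pos": [-0.3, -0.3, 0.8], "yaw": 0, "jaw": 0},
    {"delta_pos": [-0.3, -0.3, 1.3], "yaw": 0, "jaw": 0},
    {"delta_pos": [-0.3, -0.3, 1.7], "yaw": 0, "jaw": 0},
    {"delta_pos": [-0.3, -0.3, 2.1], "yaw": 0, "jaw": 0},
    {"delta_pos": [-0.3, -0.3, 2.3], "yaw": 0, "jaw": 0},
    {"delta_pos": [-0.3, -0.3, 2.4], "yaw": 0, "jaw": 0},
  ],
)

```text
clock: 30.25
eef_pos: [524.2, -92.2, 52.4]
tcp_rot: [-3.141, -0.0, 1.972]
contact_force: [0.5, -0.6, -1.2]
opening: 0.107
grasp_force: 58.7
```

```bash
python3 - <<'E'
from h import *
go((*box(-64.5),51,BY+np.pi/2))
p,d=grab("side")
c,s=np.cos(BY),np.sin(BY)
W=cloud("side",d); q=W[...,:2]-B; l=np.stack([c*q[...,0]+s*q[...,1],-s*q[...,0]+c*q[...,1]],-1)
m=(abs(l[...,0]+64.5)<85)&(abs(l[...,1])<65)&(W[...,2]>43)&(W[...,2]<60)&(d>0)
print(m.sum(),cv2.minAreaRect(l[m].astype(np.float32)),np.percentile(W[m][:,2],[5,50,95]))
A=np.c_[l[m],np.ones(m.sum())]; print(np.linalg.lstsq(A,W[m][:,2],rcond=None)[0])
E
```

```text
t 30.2 tcp [524.2 -92.2  52.4] rpy [-3.141 -0.     1.972] open 0.11 F [ 0.5 -0.6 -1.2]
(np.float64(525.0414497709747), np.float64(-91.29861605494341), 51, 1.9687963267948967) -> [0.05 0.11 0.14] yaw 0.003
1122 ((-58.487586975097656, 0.6630783081054688), (155.8905487060547, 105.59496307373047), 0.04581066220998764) [46.18870888 48.5347356  53.51698838]
[-1.09969195e-03 -1.10524954e-03  4.89446245e+01]
```

The battens are inside the walls with no contact force. Seating it and releasing.

>>> play_rows(
  steps=[
    {"delta_pos": [0, 0, 0.1], "yaw": 0, "jaw": 0},
    {"delta_pos": [0, 0, 0.15], "yaw": 0, "jaw": 0},
    {"delta_pos": [0, 0, 0.15], "yaw": 0, "jaw": 0},
    {"delta_pos": [0, 0, 0.15], "yaw": 0, "jaw": 10},
    {"delta_pos": [0, 0, 0.15], "yaw": 0, "jaw": 15},
    {"delta_pos": [0, 0, 0.15], "yaw": 0, "jaw": 25},
    {"delta_pos": [0, 0, 0.15], "yaw": 0, "jaw": 35},
    {"delta_pos": [0, 0, 0.15], "yaw": 0, "jaw": 45},
  ],
)

```text
clock: 31.1
eef_pos: [524.4, -92.2, 51.3]
tcp_rot: [3.141, 0.0, 1.972]
contact_force: [0.3, -0.2, -0.9]
opening: 0.446
grasp_force: 0.0
```

>>> play_rows(
  steps=[
    {"delta_pos": [0, 0, 0], "yaw": 0, "jaw": 50},
    {"delta_pos": [0, 0, -1], "yaw": 0, "jaw": 50},
    {"delta_pos": [0, 0, -3], "yaw": 0, "jaw": 50},
    {"delta_pos": [0, 0, -6], "yaw": 0, "jaw": 50},
    {"delta_pos": [0, 0, -10], "yaw": 0, "jaw": 60},
    {"delta_pos": [0, 0, -13], "yaw": 0, "jaw": 80},
    {"delta_pos": [0, 0, -14], "yaw": 0, "jaw": 100},
    {"delta_pos": [0, 0, -14], "yaw": 0, "jaw": 100},
  ],
)

```text
clock: 31.9
eef_pos: [525.3, -92.4, 193.1]
tcp_rot: [3.139, 0.002, 1.972]
contact_force: [0.4, 0.8, 0.7]
opening: 1.0
grasp_force: 0.0
```

```bash
python3 - <<'E'
from h import *
go((593.8,311.3,190,0.713+np.pi/2))
E
```

```text
t 31.9 tcp [525.3 -92.4 193.1] rpy [3.139e+00 2.000e-03 1.972e+00] open 1.0 F [0.4 0.8 0.7]
(593.8, 311.3, 190, 2.2837963267948966) -> [34.49 22.07  0.31] yaw -0.312
```

>>> play_rows(
  steps=[
    {"delta_pos": [2, 1.3, 0], "yaw": 0, "jaw": 100},
    {"delta_pos": [5.5, 3.5, 0], "yaw": -0.05, "jaw": 100},
    {"delta_pos": [9, 5.8, 0], "yaw": -0.1, "jaw": 100},
    {"delta_pos": [12.5, 8, 0], "yaw": -0.2, "jaw": 100},
    {"delta_pos": [16, 10.2, 0], "yaw": -0.312, "jaw": 100},
    {"delta_pos": [19.5, 12.5, 0], "yaw": -0.312, "jaw": 100},
    {"delta_pos": [23, 14.7, 0], "yaw": -0.312, "jaw": 100},
    {"delta_pos": [26, 16.6, 0], "yaw": -0.312, "jaw": 100},
  ],
)

```text
clock: 32.7
eef_pos: [574.7, 213.8, 189.2]
tcp_rot: [-3.139, -0.001, 2.284]
contact_force: [0.3, 0.2, 0.3]
opening: 0.997
grasp_force: 0.0
```

```bash
python3 - <<'E'
from h import *
go((593.8,311.3,100,0.713+np.pi/2))
c,s=np.cos(BY),np.sin(BY)
for cam in("top","side"):
    p,d=grab(cam)
    W=cloud(cam,d); q=W[...,:2]-B; l=np.stack([c*q[...,0]+s*q[...,1],-s*q[...,0]+c*q[...,1]],-1)
    m=(abs(l[...,0]+64.5)<75)&(abs(l[...,1])<60)&(W[...,2]>43)&(W[...,2]<55)&(d>0)
    print(cam,m.sum(),cv2.minAreaRect(l[m].astype(np.float32)),np.percentile(W[m][:,2],[5,50,95]))
    A=np.c_[l[m],np.ones(m.sum())]; print(np.linalg.lstsq(A,W[m][:,2],rcond=None)[0])
    m=(abs(l[...,0]+64.5)<25)&(abs(l[...,1])<30)&(W[...,2]>63)&(W[...,2]<80)&(d>0)
    if m.sum()>5: print("grip",m.sum(),cv2.minAreaRect(l[m].astype(np.float32)),np.percentile(W[m][:,2],[5,50,95]))
    m=(np.hypot(l[...,0]-64.5,l[...,1])<50)&(W[...,2]>98)&(W[...,2]<116)&(d>0)
    print("jar",m.sum(),cv2.minEnclosingCircle(l[m].astype(np.float32)))
    if cam=="side":save("s8.png",p[110:280,270:440],3.5)
E
```

```text
t 32.7 tcp [574.7 213.8 189.2] rpy [-3.139e+00 -1.000e-03  2.284e+00] open 1.0 F [0.3 0.2 0.3]
(593.8, 311.3, 100, 2.2837963267948966) -> [6.12 7.82 8.92] yaw 0.001
top 1787 ((-63.181007385253906, 0.8785896301269531), (142.0146026611328, 102.0479965209961), 0.2924094498157501) [43.25575372 45.18393941 50.17094609]
[-1.41958717e-04 -2.73815776e-04  4.56997505e+01]
grip 55 ((-63.47949981689453, 1.2525978088378906), (9.83176040649414, 34.6104850769043), 0.8301689624786377) [67.23764419 70.49648044 72.85262341]
jar 567 ((65.77342987060547, -0.3173437714576721), 33.20716857910156)
side 1240 ((-63.328163146972656, 0.568359375), (145.58802795410156, 106.19648742675781), 0.11588098108768463) [45.17426146 47.684769   52.63553965]
[1.19591618e-03 6.44394592e-04 4.81901314e+01]
grip 49 ((-65.1767349243164, -0.12793540954589844), (39.25731658935547, 10.568431854248047), 88.85835266113281) [64.08781642 71.91795937 75.15624748]
jar 313 ((65.17537689208984, -1.5632678270339966), 33.906009674072266)
```

View pics/s8.png

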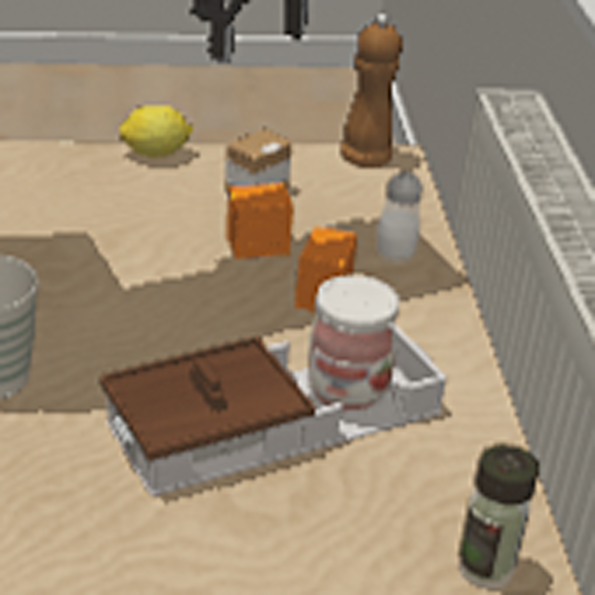

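Divider sits level on the walls (crop 205,395), deck top near z 45 and centre at box x -64. Jar and tin are in place. Now the brown carton, at (260,160) in the crop, behind the orange ones.

>>> play_rows(
  steps=[
    {"delta_pos": [1, 1.3, 0], "yaw": 0, "jaw": 100},
    {"delta_pos": [2.8, 3.5, 0], "yaw": 0, "jaw": 100},
    {"delta_pos": [4.8, 6.2, 1], "yaw": 0, "jaw": 100},
    {"delta_pos": [6, 7.7, 2.5], "yaw": 0, "jaw": 100},
    {"delta_pos": [6.1, 7.8, 4.5], "yaw": 0, "jaw": 100},
    {"delta_pos": [6.1, 7.8, 6.5], "yaw": 0, "jaw": 100},
    {"delta_pos": [6.1, 7.8, 8], "yaw": 0, "jaw": 100},
    {"delta_pos": [6.1, 7.8, 8], "yaw": 0, "jaw": 100},
  ],
)

```text
clock: 33.6
eef_pos: [593.2, 307.8, 108.4]
tcp_rot: [-3.137, -0.001, 2.283]
contact_force: [0.3, -0.0, -0.3]
opening: 1.001
grasp_force: 0.0
```

```bash
python3 - <<'E'
from h import *
go((593.8,311.3,10,0.713+np.pi/2))
E
```

```text
t 33.6 tcp [593.2 307.8 108.4] rpy [-3.137e+00 -1.000e-03  2.283e+00] open 1.0 F [ 0.3 -0.  -0.3]
(593.8, 311.3, 10, 2.2837963267948966) -> [0.22 0.27 9.84] yaw -0.001
```

>>> play_rows(
  steps=[
    {"delta_pos": [0, 0, 1], "yaw": 0, "jaw": 100},
    {"delta_pos": [0, 0, 3], "yaw": 0, "jaw": 100},
    {"delta_pos": [0, 0, 5], "yaw": 0, "jaw": 100},
    {"delta_pos": [0, 0, 7], "yaw": 0, "jaw": 100},
    {"delta_pos": [0, 0, 8.5], "yaw": 0, "jaw": 100},
    {"delta_pos": [0, 0, 9.5], "yaw": 0, "jaw": 100},
    {"delta_pos": [0, 0, 9.7], "yaw": 0, "jaw": 100},
    {"delta_pos": [0, 0, 9.7], "yaw": 0, "jaw": 100},
  ],
  grip_force=30,
)

```text
clock: 34.4
eef_pos: [595.0, 309.2, 14.5]
tcp_rot: [3.141, 0.0, 2.284]
contact_force: [-0.1, -0.3, 0.2]
opening: 0.997
grasp_force: 0.0
```

>>> play_rows(
  steps=[
    {"delta_pos": [0, 0, 0], "yaw": 0, "jaw": 85},
    {"delta_pos": [0, 0, 0], "yaw": 0, "jaw": 75},
    {"delta_pos": [0, 0, 0], "yaw": 0, "jaw": 65},
    {"delta_pos": [0, 0, 0], "yaw": 0, "jaw": 50},
    {"delta_pos": [0, 0, 0], "yaw": 0, "jaw": 45},
    {"delta_pos": [0, 0, 0], "yaw": 0, "jaw": 45},
    {"delta_pos": [0, 0, 0], "yaw": 0, "jaw": 45},
    {"delta_pos": [0, 0, 0], "yaw": 0, "jaw": 45},
  ],
  grip_force=35,
)

```text
clock: 35.2
eef_pos: [595.3, 309.4, 15.2]
tcp_rot: [3.14, 0.0, 2.284]
contact_force: [-0.5, -1.0, 5.7]
opening: 0.653
grasp_force: 37.5
```

>>> play_rows(
  steps=[
    {"delta_pos": [0, 0, -0.5], "yaw": 0, "jaw": 45},
    {"delta_pos": [0, 0, -2], "yaw": 0, "jaw": 45},
    {"delta_pos": [0, 0, -5], "yaw": 0, "jaw": 45},
    {"delta_pos": [0, 0, -8], "yaw": 0, "jaw": 45},
    {"delta_pos": [0, 0, -11], "yaw": 0, "jaw": 45},
    {"delta_pos": [0, 0, -13], "yaw": 0, "jaw": 45},
    {"delta_pos": [0, 0, -14], "yaw": 0, "jaw": 45},
    {"delta_pos": [0, 0, -14], "yaw": 0, "jaw": 45},
  ],
)

```text
clock: 36.0
eef_pos: [595.5, 309.5, 156.3]
tcp_rot: [3.139, 0.001, 2.284]
contact_force: [0.8, 0.5, 0.1]
opening: 0.649
grasp_force: 37.3
```

```bash
python3 - <<'E'
from h import *
go((*box(-64-36,0.5),150,BY),(*box(-64-36,0.5),150,BY+np.pi))
E
```

```text
t 36.0 tcp [595.5 309.5 156.3] rpy [3.139e+00 1.000e-03 2.284e+00] open 0.65 F [0.8 0.5 0.1]
(np.float64(492.12241347395343), np.float64(-104.59662527720663), 150, 0.398) -> [-24.56 -34.91   0.63] yaw 1.886
(np.float64(492.12241347395343), np.float64(-104.59662527720663), 150, 3.5395926535897932) -> [-24.56 -34.91   0.63] yaw -1.256
```

>>> play_rows(
  steps=[
    {"delta_pos": [-0.8, -1.1, 0], "yaw": 0.08, "jaw": 45},
    {"delta_pos": [-2.6, -3.7, 0], "yaw": 0.22, "jaw": 45},
    {"delta_pos": [-4.6, -6.5, 0], "yaw": 0.36, "jaw": 45},
    {"delta_pos": [-6.6, -9.4, 0], "yaw": 0.5, "jaw": 45},
    {"delta_pos": [-8.6, -12.2, 0], "yaw": 0.64, "jaw": 45},
    {"delta_pos": [-10.6, -15.1, 0], "yaw": 0.78, "jaw": 45},
    {"delta_pos": [-12.6, -17.9, 0], "yaw": 0.92, "jaw": 45},
    {"delta_pos": [-14.5, -20.6, 0], "yaw": 1.06, "jaw": 45},
  ],
)

```text
clock: 36.8
eef_pos: [532.3, 63.3, 153.0]
tcp_rot: [-3.14, 0.001, 1.218]
contact_force: [0.3, 0.1, -0.3]
opening: 0.648
grasp_force: 37.4
```

```bash
python3 - <<'E'
from h import *
go((*box(-64-36,0.5),140,BY))
E
```

```text
t 36.8 tcp [532.3  63.3 153. ] rpy [-3.140e+00  1.000e-03  1.218e+00] open 0.65 F [ 0.3  0.1 -0.3]
(np.float64(492.12241347395343), np.float64(-104.59662527720663), 140, 0.398) -> [-17.14   2.03   1.3 ] yaw 0.82
```

>>> play_rows(
  steps=[
    {"delta_pos": [-2.6, 0.3, 0], "yaw": 0.14, "jaw": 45},
    {"delta_pos": [-5.4, 0.6, 0], "yaw": 0.28, "jaw": 45},
    {"delta_pos": [-8.2, 1, 0], "yaw": 0.42, "jaw": 45},
    {"delta_pos": [-11, 1.3, 0], "yaw": 0.56, "jaw": 45},
    {"delta_pos": [-13.8, 1.6, 0], "yaw": 0.7, "jaw": 45},
    {"delta_pos": [-16.2, 1.9, 0], "yaw": 0.8, "jaw": 45},
    {"delta_pos": [-17.1, 2, 1], "yaw": 0.82, "jaw": 45},
    {"delta_pos": [-17.1, 2, 1.5], "yaw": 0.82, "jaw": 45},
  ],
)

```text
clock: 37.6
eef_pos: [493.3, -103.4, 137.6]
tcp_rot: [-3.14, 0.002, 0.403]
contact_force: [0.4, 1.3, -0.3]
opening: 0.646
grasp_force: 37.3
```

>>> play_rows(
  steps=[
    {"delta_pos": [0, 0, 1], "yaw": 0, "jaw": 45},
    {"delta_pos": [0, 0, 2.5], "yaw": 0, "jaw": 45},
    {"delta_pos": [0, 0, 4], "yaw": 0, "jaw": 45},
    {"delta_pos": [0, 0, 4.8], "yaw": 0, "jaw": 45},
    {"delta_pos": [0, 0, 5], "yaw": 0, "jaw": 45},
    {"delta_pos": [0, 0, 5], "yaw": 0, "jaw": 45},
    {"delta_pos": [0, 0, 5], "yaw": 0, "jaw": 45},
    {"delta_pos": [0, 0, 5], "yaw": 0, "jaw": 45},
  ],
)

```text
clock: 38.4
eef_pos: [494.9, -102.9, 89.9]
tcp_rot: [3.141, -0.001, 0.404]
contact_force: [0.1, -1.4, 0.5]
opening: 0.648
grasp_force: 37.3
```

```bash
python3 - <<'E'
from h import *
go((*box(-64-36,0.5),60.5,BY))
p,d=grab("side"); save("s9.png",p[110:280,270:440],3.5)
E
```

```text
t 38.4 tcp [ 494.9 -102.9   89.9] rpy [ 3.141e+00 -1.000e-03  4.040e-01] open 0.65 F [ 0.1 -1.4  0.5]
(np.float64(492.12241347395343), np.float64(-104.59662527720663), 60.5, 0.398) -> [-0.32  0.04  2.94] yaw 0.006
```

View pics/s9.png

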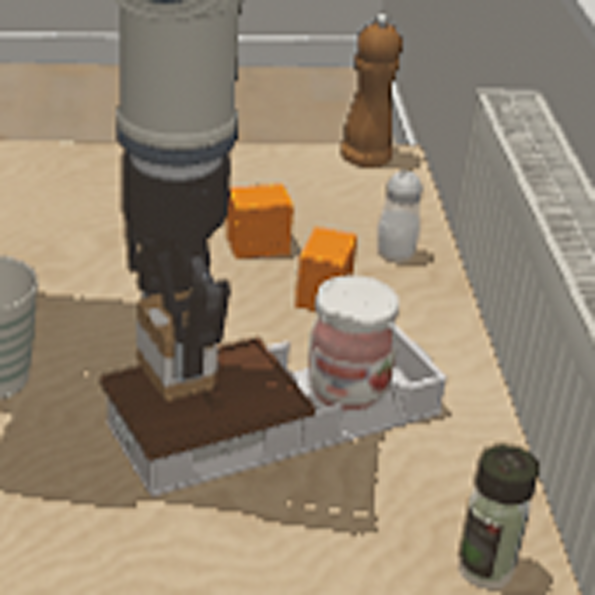

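The carton hangs upright over the -x side of the deck (crop 180,345). Shifting a few mm and lowering.

>>> play_rows(
  steps=[
    {"delta_pos": [-0.5, 0, 0.5], "yaw": 0, "jaw": 45},
    {"delta_pos": [-0.5, 0, 1.2], "yaw": 0, "jaw": 45},
    {"delta_pos": [-0.5, 0, 1.8], "yaw": 0, "jaw": 45},
    {"delta_pos": [-0.5, 0, 2.3], "yaw": 0, "jaw": 45},
    {"delta_pos": [-0.5, 0, 2.7], "yaw": 0, "jaw": 45},
    {"delta_pos": [-0.5, 0, 2.9], "yaw": 0, "jaw": 45},
    {"delta_pos": [-0.5, 0, 2.9], "yaw": 0, "jaw": 45},
    {"delta_pos": [-0.5, 0, 2.9], "yaw": 0, "jaw": 45},
  ],
)

```text
clock: 39.25
eef_pos: [490.0, -104.9, 60.3]
tcp_rot: [3.142, -0.0, 0.404]
contact_force: [-0.6, -0.1, -0.8]
opening: 0.655
grasp_force: 37.2
```

```bash
python3 - <<'E'
from h import *
go((*box(-64-36,0.5),60.5,BY))
E
```

```text
t 39.2 tcp [ 490.  -104.9   60.3] rpy [ 3.142 -0.     0.404] open 0.66 F [-0.6 -0.1 -0.8]
(np.float64(492.12241347395343), np.float64(-104.59662527720663), 60.5, 0.398) -> [ 0.21  0.06 -0.02] yaw 0.006
```

>>> play_rows(
  steps=[
    {"delta_pos": [0, 0, 0.1], "yaw": 0, "jaw": 45},
    {"delta_pos": [0, 0, 0.1], "yaw": 0, "jaw": 45},
    {"delta_pos": [0, 0, 0.1], "yaw": 0, "jaw": 60},
    {"delta_pos": [0, 0, 0.1], "yaw": 0, "jaw": 70},
    {"delta_pos": [0, 0, 0.1], "yaw": 0, "jaw": 80},
    {"delta_pos": [0, 0, 0.1], "yaw": 0, "jaw": 90},
    {"delta_pos": [0, 0, 0.1], "yaw": 0, "jaw": 90},
    {"delta_pos": [0, 0, 0.1], "yaw": 0, "jaw": 90},
  ],
)

```text
clock: 40.05
eef_pos: [489.8, -104.9, 59.2]
tcp_rot: [-3.142, 0.0, 0.404]
contact_force: [-0.5, -0.6, 0.0]
opening: 0.898
grasp_force: 0.0
```

>>> play_rows(
  steps=[
    {"delta_pos": [0, 0, -1], "yaw": 0, "jaw": 95},
    {"delta_pos": [0, 0, -3], "yaw": 0, "jaw": 95},
    {"delta_pos": [0, 0, -6], "yaw": 0, "jaw": 95},
    {"delta_pos": [0, 0, -10], "yaw": 0, "jaw": 100},
    {"delta_pos": [-2, 3, -11], "yaw": 0, "jaw": 100},
    {"delta_pos": [-4, 6, -11], "yaw": 0, "jaw": 100},
    {"delta_pos": [-5, 9, -11], "yaw": 0, "jaw": 100},
    {"delta_pos": [-5, 12, -11], "yaw": 0, "jaw": 100},
  ],
)

```text
clock: 40.85
eef_pos: [490.2, -236.3, 170.4]
tcp_rot: [3.141, -0.0, 0.403]
contact_force: [0.3, 0.9, 0.1]
opening: 1.001
grasp_force: 0.0
```

```bash
python3 - <<'E'
from h import *
go((347.3,-308,120,BY))
c,s=np.cos(BY),np.sin(BY)
for cam in("top","side"):
    p,d=grab(cam)
    W=cloud(cam,d); q=W[...,:2]-B; l=np.stack([c*q[...,0]+s*q[...,1],-s*q[...,0]+c*q[...,1]],-1)
    m=(abs(l[...,0]+100)<40)&(abs(l[...,1])<50)&(W[...,2]>97)&(W[...,2]<112)&(d>0)
    print(cam,m.sum(),cv2.minAreaRect(l[m].astype(np.float32)) if m.sum()>5 else 0,np.percentile(W[m][:,2],[5,50,95]))
    m=(np.hypot(W[...,0]-347,W[...,1]+308)<40)&(W[...,2]>38)&(W[...,2]<52)&(d>0)
    if m.sum()>5: print("tub",m.sum(),cv2.minAreaRect(W[m][:,:2].astype(np.float32)))
E
```

```text
t 40.9 tcp [ 490.2 -236.3  170.4] rpy [ 3.141 -0.     0.403] open 1.0 F [0.3 0.9 0.1]
(347.3, -308, 120, 0.398) -> [-15.95   0.99   5.04] yaw 0.005
top 405 ((-96.42608642578125, 0.6184616088867188), (41.70650863647461, 56.1715202331543), 0.3066302537918091) [ 99.44283105 102.53924773 104.99430364]
side 161 ((-103.947509765625, -1.6380653381347656), (55.255306243896484, 31.431333541870117), 88.52982330322266) [ 99.17844711 104.88642032 106.71673085]
tub 280 ((344.62762451171875, -308.0503845214844), (44.42430114746094, 46.73662185668945), 42.011451721191406)
```

Carton stands upright on the deck (34 mm from the centre). Now the tub.

>>> play_rows(
  steps=[
    {"delta_pos": [-2, 0.1, 0], "yaw": 0, "jaw": 100},
    {"delta_pos": [-5, 0.3, 0], "yaw": 0, "jaw": 100},
    {"delta_pos": [-8.5, 0.5, 1], "yaw": 0, "jaw": 100},
    {"delta_pos": [-12, 0.8, 2], "yaw": 0, "jaw": 100},
    {"delta_pos": [-15, 1, 3], "yaw": 0, "jaw": 100},
    {"delta_pos": [-16.1, 1, 5], "yaw": 0, "jaw": 100},
    {"delta_pos": [-16.1, 1, 7], "yaw": 0, "jaw": 100},
    {"delta_pos": [-16.1, 1, 8], "yaw": 0, "jaw": 100},
  ],
)

```text
clock: 41.75
eef_pos: [344.9, -305.9, 88.3]
tcp_rot: [-3.139, 0.001, 0.403]
contact_force: [0.5, 0.3, 0.2]
opening: 0.999
grasp_force: 0.0
```

>>> play_rows(
  steps=[
    {"delta_pos": [0, 0, 0], "yaw": 0, "jaw": 100},
    {"delta_pos": [0, 0, 0], "yaw": 0, "jaw": 100},
    {"delta_pos": [0, 0, 1], "yaw": 0, "jaw": 100},
    {"delta_pos": [0, 0, 2], "yaw": 0, "jaw": 100},
    {"delta_pos": [0, 0, 2], "yaw": 0, "jaw": 100},
    {"delta_pos": [0, 0, 2], "yaw": 0, "jaw": 100},
    {"delta_pos": [0, 0, 2], "yaw": 0, "jaw": 100},
    {"delta_pos": [0, 0, 2], "yaw": 0, "jaw": 100},
  ],
)

```text
clock: 42.55
eef_pos: [347.1, -307.5, 69.5]
tcp_rot: [3.141, -0.0, 0.404]
contact_force: [-0.2, -0.1, -0.3]
opening: 0.999
grasp_force: 0.0
```

```bash
python3 - <<'E'
from h import *
go((345.7,-308,6,BY))
E
```

```text
t 42.5 tcp [ 347.1 -307.5   69.5] rpy [ 3.141 -0.     0.404] open 1.0 F [-0.2 -0.1 -0.3]
(345.7, -308, 6, 0.398) -> [-0.15 -0.    6.35] yaw 0.006
```

>>> play_rows(
  steps=[
    {"delta_pos": [-0.1, 0, 1], "yaw": 0, "jaw": 100},
    {"delta_pos": [-0.1, 0, 2.5], "yaw": 0, "jaw": 100},
    {"delta_pos": [-0.1, 0, 4], "yaw": 0, "jaw": 100},
    {"delta_pos": [-0.1, 0, 5.5], "yaw": 0, "jaw": 100},
    {"delta_pos": [-0.1, 0, 6.2], "yaw": 0, "jaw": 90},
    {"delta_pos": [-0.1, 0, 6.4], "yaw": 0, "jaw": 75},
    {"delta_pos": [-0.1, 0, 6.4], "yaw": 0, "jaw": 65},
    {"delta_pos": [-0.1, 0, 6.4], "yaw": 0, "jaw": 60},
  ],
  grip_force=30,
)

```text
clock: 43.35
eef_pos: [346.2, -308.0, 5.7]
tcp_rot: [3.141, -0.0, 0.404]
contact_force: [0.1, -0.3, 0.3]
opening: 0.6
grasp_force: 0.0
```

>>> play_rows(
  steps=[
    {"delta_pos": [0, 0, 0], "yaw": 0, "jaw": 50},
    {"delta_pos": [0, 0, 0], "yaw": 0, "jaw": 40},
    {"delta_pos": [0, 0, 0], "yaw": 0, "jaw": 35},
    {"delta_pos": [0, 0, 0], "yaw": 0, "jaw": 35},
    {"delta_pos": [0, 0, 0], "yaw": 0, "jaw": 35},
    {"delta_pos": [0, 0, 0], "yaw": 0, "jaw": 35},
    {"delta_pos": [0, 0, 0], "yaw": 0, "jaw": 35},
    {"delta_pos": [0, 0, 0], "yaw": 0, "jaw": 35},
  ],
  grip_force=30,
)

```text
clock: 44.15
eef_pos: [346.3, -308.0, 5.9]
tcp_rot: [3.141, -0.0, 0.404]
contact_force: [-0.9, 0.6, 6.9]
opening: 0.531
grasp_force: 30.2
```

>>> play_rows(
  steps=[
    {"delta_pos": [0, 0, -0.5], "yaw": 0, "jaw": 35},
    {"delta_pos": [0, 0, -2], "yaw": 0, "jaw": 35},
    {"delta_pos": [0, 0, -5], "yaw": 0, "jaw": 35},
    {"delta_pos": [0, 0, -8], "yaw": 0, "jaw": 35},
    {"delta_pos": [0, 0, -11], "yaw": 0, "jaw": 35},
    {"delta_pos": [0, 0, -14], "yaw": 0, "jaw": 35},
    {"delta_pos": [0, 0, -16], "yaw": 0, "jaw": 35},
    {"delta_pos": [0, 0, -16], "yaw": 0, "jaw": 35},
  ],
)

```text
clock: 44.95
eef_pos: [347.3, -308.9, 168.2]
tcp_rot: [3.137, -0.002, 0.404]
contact_force: [0.2, -1.1, -0.8]
opening: 0.531
grasp_force: 30.9
```

```bash
python3 - <<'E'
from h import *
go((*box(-64+37,0.5),165,BY))
p,d=grab("side"); save("s10.png",p[170:310,190:360],4)
E
```

```text
t 45.0 tcp [ 347.3 -308.9  168.2] rpy [ 3.137e+00 -2.000e-03  4.040e-01] open 0.53 F [ 0.2 -1.1 -0.8]
(np.float64(559.4165866013774), np.float64(-76.30361795920867), 165, 0.398) -> [ 28.64 -13.05   0.32] yaw 0.006
```

View pics/s10.png

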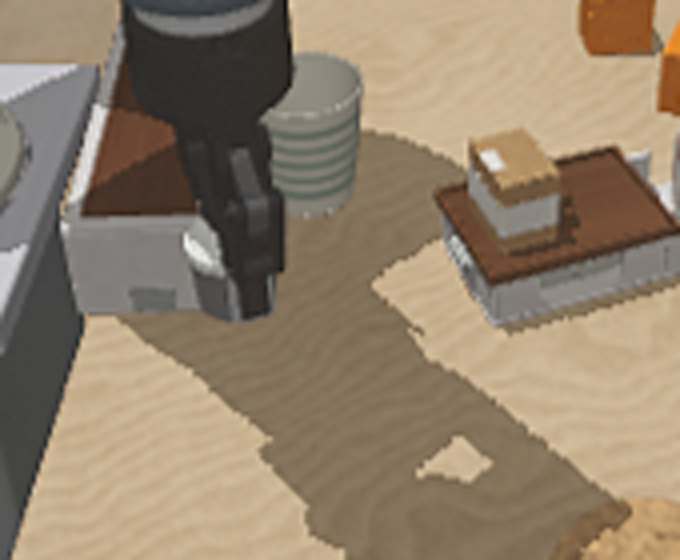

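The tub is held upright (crop 215,270), and the carton stands on the divider (515,190). Carrying the tub over.

>>> play_rows(
  steps=[
    {"delta_pos": [1.2, -0.5, 0], "yaw": 0, "jaw": 35},
    {"delta_pos": [4, -1.8, 0], "yaw": 0, "jaw": 35},
    {"delta_pos": [7.5, -3.4, 0], "yaw": 0, "jaw": 35},
    {"delta_pos": [11.5, -5.2, 0], "yaw": 0, "jaw": 35},
    {"delta_pos": [15.5, -7.1, 0], "yaw": 0, "jaw": 35},
    {"delta_pos": [19.5, -8.9, 0], "yaw": 0, "jaw": 35},
    {"delta_pos": [23, -10.5, 0], "yaw": 0, "jaw": 35},
    {"delta_pos": [26, -11.8, 0], "yaw": 0, "jaw": 35},
  ],
)

```text
clock: 45.8
eef_pos: [539.2, -94.2, 163.6]
tcp_rot: [-3.14, 0.002, 0.405]
contact_force: [0.5, -0.3, 0.6]
opening: 0.533
grasp_force: 30.9
```

>>> play_rows(
  steps=[
    {"delta_pos": [1.5, -0.7, 0], "yaw": 0, "jaw": 35},
    {"delta_pos": [2.5, -1.2, 0], "yaw": 0, "jaw": 35},
    {"delta_pos": [2.6, -1.3, 1], "yaw": 0, "jaw": 35},
    {"delta_pos": [2.6, -1.3, 3], "yaw": 0, "jaw": 35},
    {"delta_pos": [2.6, -1.3, 5], "yaw": 0, "jaw": 35},
    {"delta_pos": [2.6, -1.3, 7], "yaw": 0, "jaw": 35},
    {"delta_pos": [2.6, -1.3, 8], "yaw": 0, "jaw": 35},
    {"delta_pos": [2.6, -1.3, 8], "yaw": 0, "jaw": 35},
  ],
)

```text
clock: 46.6
eef_pos: [555.5, -75.4, 83.5]
tcp_rot: [-3.14, 0.003, 0.403]
contact_force: [-0.1, 0.2, -0.1]
opening: 0.533
grasp_force: 30.9
```

```bash
python3 - <<'E'
from h import *
go((*box(-64+37,0.5),51,BY))
p,d=grab("side"); save("s11.png",p[130:280,270:440],4)
E
```

```text
t 46.6 tcp [555.5 -75.4  83.5] rpy [-3.14e+00  3.00e-03  4.03e-01] open 0.53 F [-0.1  0.2 -0.1]
(np.float64(559.4165866013774), np.float64(-76.30361795920867), 51, 0.398) -> [0.32 0.23 3.25] yaw 0.005
```

View pics/s11.png

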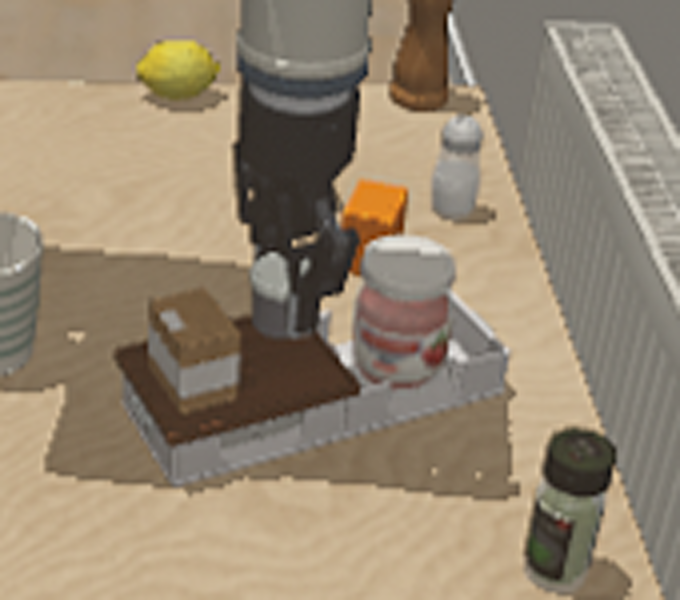

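The tub is above the +x side of the deck (crop 285,295), clear of the jar and the carton. Lowering.

>>> play_rows(
  steps=[
    {"delta_pos": [0.3, 0.1, 0.4], "yaw": 0, "jaw": 35},
    {"delta_pos": [0.3, 0.1, 1.2], "yaw": 0, "jaw": 35},
    {"delta_pos": [0.3, 0.1, 2], "yaw": 0, "jaw": 35},
    {"delta_pos": [0.3, 0.1, 2.6], "yaw": 0, "jaw": 35},
    {"delta_pos": [0.3, 0.1, 3], "yaw": 0, "jaw": 35},
    {"delta_pos": [0.3, 0.1, 3.2], "yaw": 0, "jaw": 35},
    {"delta_pos": [0.3, 0.1, 3.2], "yaw": 0, "jaw": 35},
    {"delta_pos": [0.3, 0.1, 3.2], "yaw": 0, "jaw": 35},
  ],
)

```text
clock: 47.45
eef_pos: [560.8, -74.6, 53.4]
tcp_rot: [3.142, -0.0, 0.404]
contact_force: [0.4, 0.1, -0.7]
opening: 0.526
grasp_force: 30.9
```

```bash
python3 - <<'E'
from h import *
go((*box(-64+37,0.5),51,BY))
E
```

```text
t 47.5 tcp [560.8 -74.6  53.4] rpy [ 3.142 -0.     0.404] open 0.53 F [ 0.4  0.1 -0.7]
(np.float64(559.4165866013774), np.float64(-76.30361795920867), 51, 0.398) -> [-0.19  0.1   0.24] yaw 0.006
```

>>> play_rows(
  steps=[
    {"delta_pos": [0, 0, 0.1], "yaw": 0, "jaw": 35},
    {"delta_pos": [0, 0, 0.2], "yaw": 0, "jaw": 35},
    {"delta_pos": [0, 0, 0.25], "yaw": 0, "jaw": 35},
    {"delta_pos": [0, 0, 0.25], "yaw": 0, "jaw": 35},
    {"delta_pos": [0, 0, 0.25], "yaw": 0, "jaw": 45},
    {"delta_pos": [0, 0, 0.25], "yaw": 0, "jaw": 55},
    {"delta_pos": [0, 0, 0.25], "yaw": 0, "jaw": 65},
    {"delta_pos": [0, 0, 0.25], "yaw": 0, "jaw": 80},
  ],
)

```text
clock: 48.25
eef_pos: [560.6, -74.6, 50.7]
tcp_rot: [-3.142, 0.0, 0.404]
contact_force: [0.0, -0.9, 0.6]
opening: 0.795
grasp_force: 0.0
```

>>> play_rows(
  steps=[
    {"delta_pos": [0, 0, 0], "yaw": 0, "jaw": 90},
    {"delta_pos": [0, 0, -1], "yaw": 0, "jaw": 90},
    {"delta_pos": [0, 0, -3], "yaw": 0, "jaw": 90},
    {"delta_pos": [0, 0, -6], "yaw": 0, "jaw": 90},
    {"delta_pos": [0, 0, -10], "yaw": 0, "jaw": 90},
    {"delta_pos": [0, 0, -14], "yaw": 0, "jaw": 100},
    {"delta_pos": [0, 2, -15], "yaw": 0, "jaw": 100},
    {"delta_pos": [0, 5, -15], "yaw": 0, "jaw": 100},
  ],
)

```text
clock: 49.05
eef_pos: [581.7, -120.4, 204.7]
tcp_rot: [3.139, -0.004, 0.406]
contact_force: [0.3, 0.2, 0.2]
opening: 1.0
grasp_force: 0.0
```

>>> play_rows(
  steps=[
    {"delta_pos": [0, 3, 0], "yaw": 0, "jaw": 100},
    {"delta_pos": [0, 6, 0], "yaw": 0, "jaw": 100},
    {"delta_pos": [0, 10, 0], "yaw": 0, "jaw": 100},
    {"delta_pos": [0, 14, 0], "yaw": 0, "jaw": 100},
    {"delta_pos": [0, 17, 0], "yaw": 0, "jaw": 100},
    {"delta_pos": [0, 18, 0], "yaw": 0, "jaw": 100},
    {"delta_pos": [0, 18, 0], "yaw": 0, "jaw": 100},
    {"delta_pos": [0, 18, 0], "yaw": 0, "jaw": 100},
  ],
)

```text
clock: 49.85
eef_pos: [650.5, -285.1, 200.9]
tcp_rot: [-3.141, 0.0, 0.404]
contact_force: [0.0, 0.7, -0.2]
opening: 1.001
grasp_force: 0.0
```

```bash
python3 - <<'E'
from h import *
go()
c,s=np.cos(BY),np.sin(BY)
for cam in("top","side"):
    p,d=grab(cam)
    W=cloud(cam,d); q=W[...,:2]-B; l=np.stack([c*q[...,0]+s*q[...,1],-s*q[...,0]+c*q[...,1]],-1)
    def rp(n,x,R,z0,z1):
        m=(abs(l[...,0]-x)<R)&(abs(l[...,1])<55)&(W[...,2]>z0)&(W[...,2]<z1)&(d>0)
        if m.sum()>5: print(cam,n,m.sum(),cv2.minAreaRect(l[m].astype(np.float32)),np.round(np.percentile(W[m][:,2],[5,50,95]),1))
    rp("carton",-100,35,97,112); rp("tub",-27,32,84,95); rp("jar",65,45,98,116); rp("deck",-64.5,75,43,52)
    if cam=="side": save("end_s.png",p[130:280,270:440],4)
E
```

```text
t 49.9 tcp [ 650.5 -285.1  200.9] rpy [-3.141  0.     0.404] open 1.0 F [ 0.   0.7 -0.2]
top carton 404 ((-96.3473892211914, 0.8015785217285156), (41.87028503417969, 55.980613708496094), 0.8904455304145813) [ 99.5 102.3 104.8]
top tub 276 ((-25.268259048461914, 1.4777412414550781), (44.6880989074707, 45.32476043701172), 5.122300624847412) [84.7 87.4 89.6]
top jar 561 ((65.57786560058594, -0.4432563781738281), (63.652130126953125, 63.60847854614258), 66.76687622070312) [101.9 104.6 107.3]
top deck 1177 ((-63.11631774902344, 0.7451896667480469), (142.40289306640625, 102.4375991821289), 0.13697050511837006) [43.3 45.5 50.4]
side carton 251 ((-97.70433044433594, 0.33279991149902344), (42.838680267333984, 58.05568313598633), 0.24397146701812744) [ 98.6 104.8 107. ]
side tub 159 ((-24.673828125, -0.05568885803222656), (43.14161682128906, 47.43336486816406), 72.86278533935547) [85.8 89.7 91.6]
side jar 267 ((60.43434524536133, 2.9804725646972656), (69.80531311035156, 52.77179718017578), 58.406551361083984) [100.5 107.3 109.3]
side deck 632 ((-64.89413452148438, 0.7931632995605469), (142.33880615234375, 105.25106048583984), 0.24768786132335663) [45.1 47.5 51.3]
```

View pics/end_s.png

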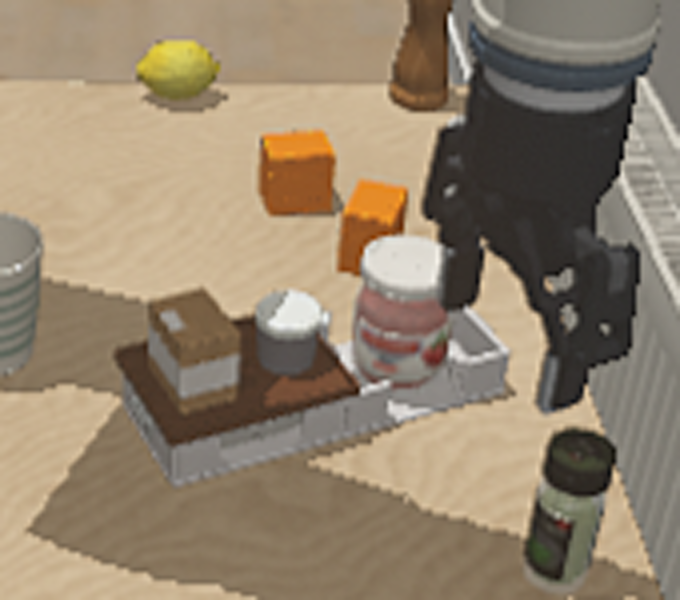

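Everything is in place: carton upright at crop (195,350), tub at (290,330), about 34 and 38 mm either side of the grip. The divider is level, the jar is seated at (400,315), and the arm is clear.

```bash
python3 -c "
from rig import r; print(r.sign_off())"
```

```text
the job is handed in; nothing more can be done
None
```

I handed the job in at about 50 s: the jar and tin are swapped, the divider sits level over the tin, and the carton and tub stand upright on either side of its grip. The last pictures and depth readings confirm this, except for the tin, which I last measured flat and centred before the divider covered it; the judge returned no verdict.

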